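# Brush out weld sockets and load the rotary table

### The job

First lock the rotary table by turning its collar until the lug points at the long white locked line. Then brush out the bore of every steel socket on the bench, from the tallest to the shortest, each with at least two strokes of the long brush: down to the bottom, back up out of the mouth, and down to the bottom again. At the end the brush must stand back in its holder, every socket stand upright with its whole foot on the steel disc, the collar still be locked, and the other things on the bench be undisturbed.

Things in the scene. Friction and masses are not known exactly. Their poses are not given: they have to be found in the camera images.
- socket_tall: tallest bare steel socket: a round cup 115 mm high, 54 mm outside and 46 mm bore diameter, open at the top, inner floor 8 mm above the underside, round foot flange 62 mm diameter and 8 mm thick; stands loose on the bench; origin at the centre of its underside, z up its axis; about 0.55 kg; may be absent
- socket_middle: middle steel socket, the same but 90 mm high; origin at the centre of its underside, z up; may be absent
- socket_short: shortest steel socket, the same but 65 mm high; origin at the centre of its underside, z up; may be absent
- brush: long tube brush, 202 mm, hanging head down in its holder: head (solid core 32 mm diameter; its copper bristles look 39 mm wide and give way) from 0 to 62 mm, 7 mm steel stem, black guard disc 64 mm diameter from 130 to 135 mm, round wooden handle 26 mm diameter from 135 to 202 mm; origin at the centre of the head's lower end, z towards the handle; 0.12 kg
- brush_tip (a point): centre of the brush head's lower end (the brush's origin)
- brush_grip (a point): point on the brush's axis in the middle of its wooden handle, 175 mm from the tip
- holder: fixed brush holder: upright square painted-steel tube 56 mm wide outside, 48 mm inside, rim 144 mm above the bench; the brush hangs in it with its guard disc resting on the rim, tip 14 mm above the bench; on an 80 mm square foot plate; origin at the centre of the underside
- rotary: fixed blue rotary table: a 240 mm square base with a flat round steel disc, 280 mm diameter, its top 58 mm above the bench; beside it (to its +y) a 46 mm high blue step carries the lock collar; origin at the bench under the disc's centre
- disc_top (a point): centre of the steel disc's top surface
- collar_axis (a point): on the lock collar's upright turning axis, at mid-height of the ring, 62.5 mm above the bench. The collar is a captive aluminium ring, 56 mm outside diameter, 30 mm high, its underside 1.5 mm above the step, round a steel post that ends 11 mm above the ring; one lug, 12 mm wide, projects to 52 mm from the axis
- collar (a joint): turn of the lock collar in rad, growing anticlockwise seen from above. At 0 its lug points along the rotary table's own -x, at a small unlocked tick; at 1.2 it points at the long broad white locked line on the step; it can turn on to a stop at 1.7
- pendant: bystander: grey control box with a black knob, 100 x 75 x 45 mm; origin at the centre of its underside
- rule: bystander: flat aluminium straight-edge 30 x 200 x 4 mm; origin at the centre of its underside
- knuckle: bystander: dark steel axle knuckle with a 26 mm spindle 160 mm long pointing along its -y; origin under its block
Not all that is in view belongs to the job. Leave any red look-alike of the holder alone.

How it is judged:
By the outcome, as a careful person would: the job done as asked, in the order asked, and still so for the second after the job is handed in, with the robot touching nothing.
Of socket_tall, socket_middle, socket_short only 2 to 3 are there at a start; the rules pass over those that are not, and their reading is None.
At some moment in a run one of socket_tall, socket_middle, socket_short may be knocked a few centimetres aside while the robot is not near it.
It also fails if it takes over 210 s, if anything falls off the work surface, if the arm or the gripper's body presses on something with over 40 N, if the wrist force passes 120 N, or if a joint passes its speed limit or range.

### The arm

A 7-joint arm with a two-finger parallel gripper is mounted at the origin on the work surface. World frame = base frame: x ahead of the robot, y to its left, z up, the work surface at z = 0. Lengths are in mm, angles in rad, forces in N, time in s.
With the tool pointing down it reaches from about 400 to 875 mm from the base axis. Payload 6.5 kg.
Tool frame: the origin (TCP) lies at the very end of the fingers, on their centre line; the grasp point (between the pads) lies 19 mm behind it; z points along the fingers, y is the line along which they close (so a half turn about z gives the same grasp; the last joint's range is limited). The gripper opens to 85 mm and grips with 20 to 120 N. Pads are 22 mm wide; open, the fingers measure 114 mm over their backs; the gripper's body (76 mm by 85 mm) begins 54 mm behind the grasp point. The pads swing forward as they close: fully open they stand 13 mm farther back than shut.
Start: joints at [-1.3, 0.536, -0.004, 1.538, 0.003, 1.067, -0.071], TCP at [214.8, 613.475, 205.89] pointing down, gripper open.
Joint ranges: [-2.7, 2.7], [-0.37, 2.16], [-1.27, 1.26], [0.24, 2.4], [-1.31, 4.45], [0.19, 1.91], [-2.76, 2.76]. Speed limits (rad/s): [2.39, 2.39, 3.14, 3.14, 3.14, 3.14, 3.14].

### API

Orientations are given as [roll, pitch, yaw] about the fixed x, y, z axes, in that order (R = Rz(yaw) Ry(pitch) Rx(roll)).
In Python, from plant import r gives the robot as it stands. The module is installed in compiled form; this text tells all that it offers.
- The arm moves only by the tool arm_command, never from a script. Its argument "steps" is one flat list of numbers, 7 for each row, row after row: the turn, a rotation vector about the tool's x, y, z in units of pi/4 rad (1.0 is pi/4 rad), then the shift along the tool's x, y, z in units of 25 cm (1.0 is 25 cm), then the closure, from -1 (fully open) to 1 (shut). A call has 1 to 20 rows; each row is the pose to reach, as a shift and turn from the pose commanded when the call began, along the tool's axes at that moment; what a row does not reach only later rows make up. A row lasts 1/8 s, in which the tool goes at most 62.5 mm and 10.7 degrees, less where a joint would pass 70% of its speed; a pose out of reach is approached as far as the arm can. A call with a number of a shift or a turn outside -1 to 1 is refused whole. A call with a gripper value outside its range is refused whole. The fingers move at their own pace and stop on an object; the grip force is fixed at half the most. Time passes only in rows, so rows that repeat a pose let the fingers close. It gives the time, the measured TCP pose, the force, the opening and the grip force at its end, in the units of the state.
- r.get_state(): the state, without advancing time (a new reading comes with each control period).
- r.get_image(name): name is "side" or "top"; returns the picture (384x512x3 uint8, red, green, blue); there is no depth.
- r.get_calibration(name): a dict with "vfov" (degrees; the focal length in pixels is half the picture's height over the tangent of half this angle, whatever the lens; pixels are square), "cx", "cy" (the principal point, pixels), "distortion" ([k1, k2, p1, p2, k3] as OpenCV has them; the pictures are not rectified), "xyz" and "attitude" of the camera in the world. Camera axes: x right, y down, z forward; pixel columns grow to the right and rows downward; lengths in mm; the calibration is good to about 2 mm. A picture is of the moment at which its call begins. get_calibration takes no time and is no camera call.
- r.job_done(): hands the job in; it is judged then, once.
Trained networks look in the newest picture that a camera, given by its name, has taken for a name from the list of things; names that differ only in an ending like _2 or _b are one class to them, and where a whole thing is asked for, a point or a joint stands for the part that bears it (a point fixed in the world has none). Each returns a list of dicts, best first, with "score" (0 to 1); they miss things now and then, are a little off and sometimes report something else, mostly with a low value. They report only what shows in the picture. A call takes as long as a camera call. They do not tell look-alikes from the thing itself.
- r.look_for(camera, query): "pixel" ([column, row] in pixels, amid what is visible of it).
- r.pinpoint(camera, query): "pixel" ([column, row] in pixels: a listed point, or the origin of a listed thing).
The state is a dict: "time": time; "qpos": joint angles; "qd": joint speeds; "joint_efforts": joint torques, N m; "tool_pos": TCP position; "orientation": TCP orientation; "contact_force": force on the tool from outside, world axes, zero at the start; "wrist_torque": the same for the moment, N m; "finger_gap": finger opening in mm; "grasp_force": force on a finger pad.
Only numpy, scipy, OpenCV 4.12 (cv2) and the standard library are available. Lean on these libraries where they do the work, as an engineer would, in place of code of your own. Each camera call takes 0.05 s, during which the arm holds its last target. There are 200 camera calls.

## Working session

There is one attempt and no reset: what is moved stays moved. The work goes in short steps, Python scripts to look and compute and a tool call to move; the robot and the scene stay as the last step left them, time stands still between calls to the robot, and variables do not carry over. Pictures are saved under pics/ and viewed, at most 14 in all, crops included, and the job is handed in when it is done.

Besides the shell and the picture viewer there is one more tool, called after "Request:" in YAML: its name, and indented under it one key for each argument. arm_command: Moves the arm, as the interface text tells. Its arguments: {"type":"object","properties":{"steps":{"type":"array","items":{"type":"number"}}},"required":["steps"]}

```bash
mkdir -p pics
cat > h.py <<'E'
import numpy as np, cv2
from scipy.spatial.transform import Rotation as R
from plant import r
def cal(n):
    c=r.get_calibration(n); f=192/np.tan(np.radians(c['vfov'])/2)
    K=np.array([[f,0,c['cx']],[0,f,c['cy']],[0,0,1.]])
    return K,np.array(c['distortion'],float),np.array(c['xyz'],float),R.from_euler('xyz',c['attitude']).as_matrix()
def at_z(n,px,z):
    K,d,p,M=cal(n); u=cv2.undistortPoints(np.array([[px]],float),K,d)[0,0]
    v=M@np.array([u[0],u[1],1]); return p+v*(z-p[2])/v[2]
def proj(n,P):
    K,d,p,M=cal(n); q=(np.atleast_2d(P)-p)@M
    return cv2.projectPoints(q,np.zeros(3),np.zeros(3),K,d)[0][:,0]
def tri(a,b):
    A=[];B=[]
    for n,px in (a,b):
        K,d,p,M=cal(n); u=cv2.undistortPoints(np.array([[px]],float),K,d)[0,0]
        v=M@np.array([u[0],u[1],1]); v/=np.linalg.norm(v); Q=np.eye(3)-np.outer(v,v); A.append(Q);B.append(Q@p)
    return np.linalg.solve(sum(A),sum(B))
def save(n,f,crop=None,s=1):
    im=r.get_image(n)[:,:,::-1]
    if crop: im=im[crop[1]:crop[3],crop[0]:crop[2]]
    cv2.imwrite('pics/'+f,cv2.resize(im,None,fx=s,fy=s,interpolation=cv2.INTER_CUBIC))
def tool(P,yaw=None):
    "shift in tool units from current pose to TCP P"
    s=r.get_state(); M=R.from_euler('xyz',s['orientation']).as_matrix()
    return np.round(M.T@(np.array(P)-s['tool_pos'])/250,4)
E
python3 - <<'E'
from h import *
save('top','t0.png',s=1.5); save('side','s0.png',s=1.5)
for n in('top','side'):
    print(n,r.get_calibration(n))
s=r.get_state();print(s)
for q,z in (('socket_tall',0),('socket_middle',0),('socket_short',0),('brush_tip',14),('brush_grip',189),('holder',0),('disc_top',58),('collar_axis',62.5),('rotary',0),('pendant',0),('rule',0),('knuckle',0)):
    for n in('top','side'):
        print(q,n,[(np.round(o['pixel']).tolist(),round(o['score'],2),at_z(n,o['pixel'],z).round()[:2].tolist()) for o in r.pinpoint(n,q)][:4])
E
```

```text
top {'vfov': 54.78093919190639, 'cx': 251.0606451827236, 'cy': 187.2561716770241, 'distortion': array([-0.07992134,  0.        ,  0.        ,  0.        ,  0.        ]), 'xyz': array([ 317.31821486,  -29.9530178 , 1290.48445658]), 'attitude': array([-2.96004285,  0.01014853, -1.56645911])}
side {'vfov': 48.21247139262337, 'cx': 258.7246467298768, 'cy': 194.70155167819811, 'distortion': array([-0.11114719,  0.        ,  0.        ,  0.        ,  0.        ]), 'xyz': array([  82.9776756 , -807.14735573, 1110.63816891]), 'attitude': array([-2.37007341, -0.01279811, -0.51637739])}
{'time': 0.1, 'qpos': array([-1.30020822,  0.5370713 , -0.0044188 ,  1.5387766 ,  0.00261116,
        1.06729714, -0.07120956]), 'qd': array([ 0.00037144, -0.00181629,  0.00088194, -0.00217926, -0.00128392,
       -0.0002895 , -0.00079196]), 'joint_efforts': array([ 2.80182925e-03, -5.84562278e+01,  1.05159726e+00, -2.59772372e+01,
        1.24693636e-02,  4.66745361e-03, -9.26694497e-06]), 'tool_pos': array([214.62796206, 612.90010911, 205.11241114]), 'orientation': array([-3.14005163e+00,  1.34396874e-04,  2.
[... 1188 characters left out ...]
 135.0], 0.65, [728.0, 18.0])]
disc_top side [([225.0, 184.0], 0.67, [522.0, 181.0])]
collar_axis top [([133.0, 203.0], 0.91, [487.0, 382.0])]
collar_axis side [([193.0, 157.0], 0.6, [479.0, 360.0])]
rotary top [([195.0, 195.0], 0.74, [526.0, 182.0]), ([354.0, 163.0], 0.55, [645.0, -386.0])]
rotary side [([228.0, 193.0], 0.67, [535.0, 187.0])]
pendant top [([350.0, 160.0], 0.85, [655.0, -373.0])]
pendant side [([304.0, 203.0], 0.61, [748.0, 10.0]), ([351.0, 303.0], 0.58, [647.0, -391.0])]
rule top [([244.0, 139.0], 0.91, [734.0, 12.0])]
rule side [([304.0, 205.0], 0.72, [743.0, 2.0])]
knuckle top [([299.0, 134.0], 0.77, [753.0, -190.0])]
knuckle side [([335.0, 243.0], 0.61, [739.0, -186.0])]
```

View pics/t0.png

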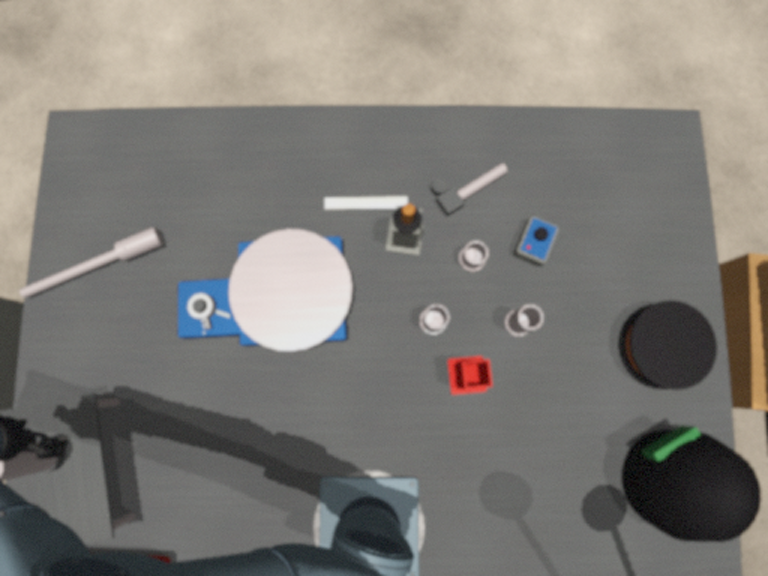

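View pics/s0.png

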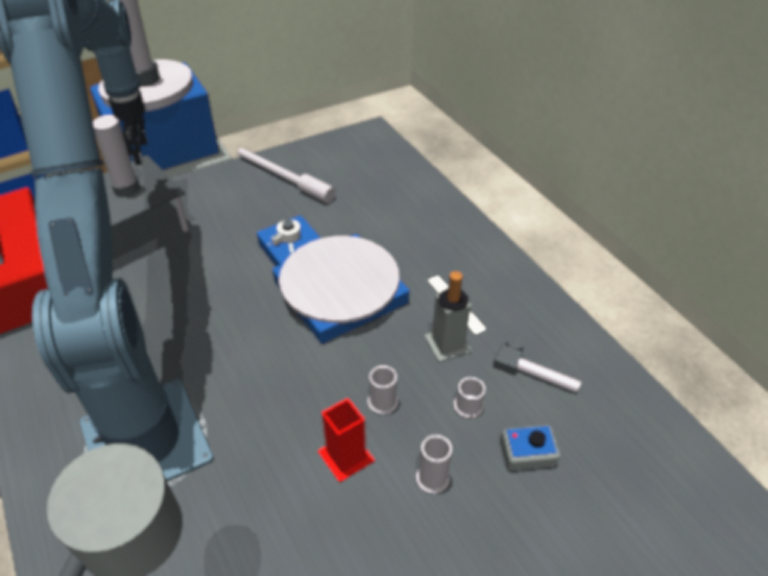

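The top view shows the collar at about (133,203) with its lug pointing down (the unlocked tick), and the locked line pointing right towards the disc. The sockets are at (348,213) tall, (290,216) middle and (314,173) short.

There are two holder candidates, grey at (270,157) and red at (312,248). The grey one has the brush in it, and the red one is the look-alike. I'll confirm in a crop with model overlays.

```bash
cat >> h.py <<'E'
def circ(x,y,z,rad): 
    a=np.linspace(0,2*np.pi,60); return np.c_[x+rad*np.cos(a),y+rad*np.sin(a),0*a+z]
def crop(n,im,c,w,s,curves=()):
    big=cv2.resize(im,None,fx=s,fy=s,interpolation=cv2.INTER_CUBIC)
    for C in curves: cv2.polylines(big,[np.int32((proj(n,C)+.5)*s)],False,(0,255,0),1)
    x0,y0=int((c[0]-w[0]/2)*s),int((c[1]-w[1]/2)*s); x0=max(x0,0);y0=max(y0,0)
    return cv2.resize(big[y0:y0+int(w[1]*s),x0:x0+int(w[0]*s)],(int(w[0]*s),int(w[1]*s)))
E
python3 - <<'E'
from h import *
T=r.get_image('top')[:,:,::-1].copy();S=r.get_image('side')[:,:,::-1].copy()
cv2.imwrite('pics/T.png',T);cv2.imwrite('pics/S.png',S)
est={'t':(459,-356,115),'m':(459,-149,90),'s':(610,-236,65)}
cur=[]
for x,y,h in est.values(): cur+=[circ(x,y,h,27),circ(x,y,0,31)]
cx,cy=484,372
cur+=[circ(cx,cy,77.5,28),circ(528,182,58,140),circ(665,-80,216,13),circ(665,-80,149,32)]
t=lambda p,w,s:crop('top',T,p,w,s,cur); q=lambda p,w,s:crop('side',S,p,w,s,cur)
a=np.hstack([t((315,190),(100,75),4),q((290,275),(100,75),4)])
b=np.hstack([crop('top',T,(150,205),(100,75),4,cur),q((215,175),(100,75),4)])
cv2.imwrite('pics/o1.png',np.vstack([a,b]))
E
```

```text
(no output)
```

View pics/o1.png

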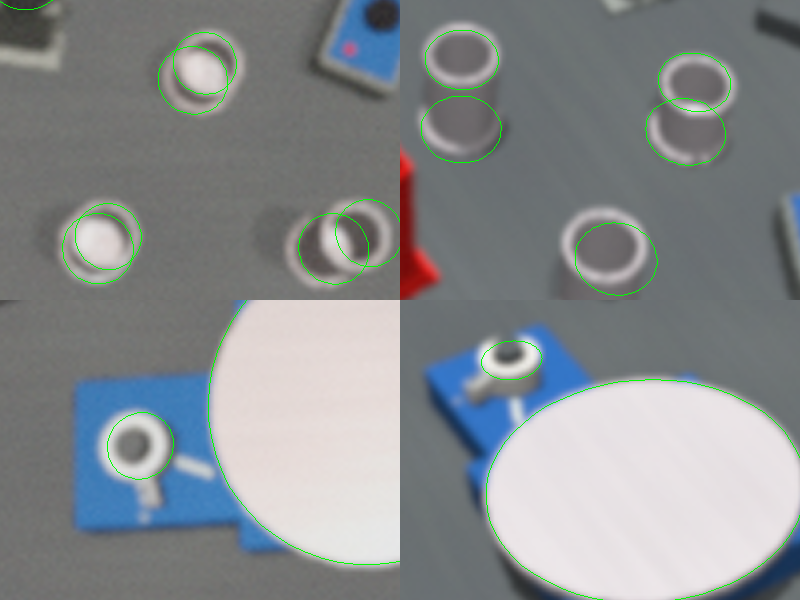

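The overlay fits the disc centre (528,182). The sockets and collar need shifts of a few mm. The collar's lug is near the tick, and the broad locked line runs to the right. I'll refine these numerically and confirm the holder.

Run:
```python
from h import *
T=cv2.imread('pics/T.png');S=cv2.imread('pics/S.png')
tp=lambda x,y,c:(c[0]-50+x/4-.5,c[1]-37.5+y/4-.5)
A,B=(315,190),(290,275)
for n,a,b in (('tall',(360,234),(204,247)),('mid',(105,235),(61,55)),('short',(208,66),(298,84))):
    print(n,tri(('top',tp(*a,A)),('side',tp(*b,B))).round(1))
C=(150,205);D=(215,175)
print('ring',tri(('top',tp(134,446-300,C)),('side',tp(111,355-300,D))).round(1))
f=lambda x,y,z:at_z('top',tp(x,y-300,C),z)[:2]
ax=f(134,446,77.5);print(ax)
for n,p,z in (('lugend',(151,506),70),('lugmid',(147,485),72),('tick',(144,517),46),('l1',(177,462),46),('l2',(213,473),46)):
    v=f(*p,z)-ax;print(n,v.round(1),np.degrees(np.arctan2(-v[1],-v[0])).round(1),np.hypot(*v).round(1))
l1,l2=f(177,462,46),f(213,473,46);v=l2-l1;print('line',np.degrees(np.arctan2(-v[1],-v[0])).round(1))
cur=[circ(665,-80,216,13),circ(665,-80,149,32),circ(ax[0],ax[1],77.5,28)]
a=crop('top',T,(275,150),(50,37),8,cur);b=crop('side',S,(300,210),(50,37),8,cur)
c=crop('top',T,(135,205),(50,37),8,cur);d=crop('side',S,(190,160),(50,37),8,cur)
cv2.imwrite('pics/o2.png',np.vstack([np.hstack([a,b]),np.hstack([c,d])]))
```

```text
tall [ 456.4 -346.9  119.1]
mid [ 459.9 -146.2   91.7]
short [ 608.9 -239.    66.1]
ring [484.3 376.3  80.3]
[483.7991045  377.48128426]
lugend [-49.4 -14.9] 16.8 51.6
lugmid [-32.  -11.2] 19.2 33.9
tick [-56.5  -1.7] 1.7 56.5
l1 [ -9.3 -27.7] 71.5 29.2
l2 [-18.5 -59.3] 72.7 62.1
line 73.7
```

View pics/o2.png

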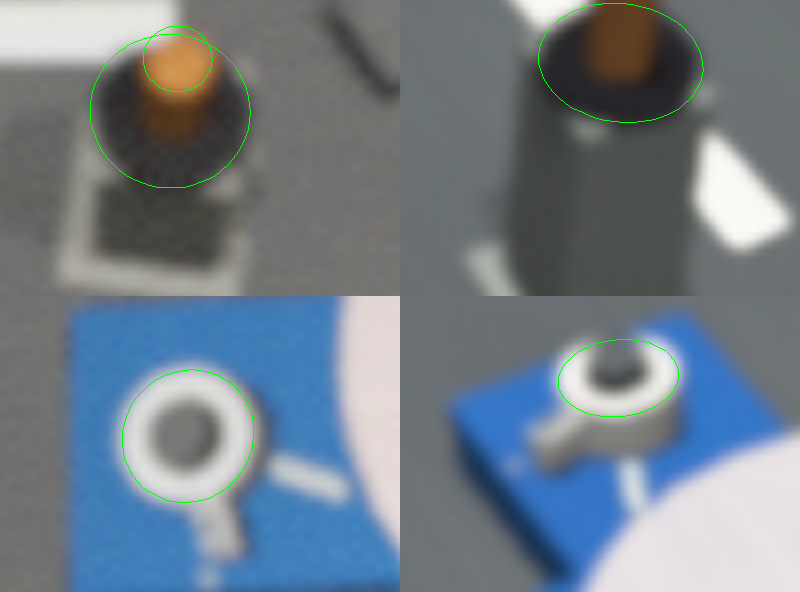

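The grey holder holds the brush and is the right one. The axis of the brush is near (661,-82). The collar axis is near (485,378), with the lug at about 18° past -x and the locked line at about 72.5°, so the turn needed is about 54°. Now I'll move to the collar.

Run:
```python
from h import *
print(tool((485,378,140)),tool((485,378,48)))
```

```text
[-1.3313 -0.5318  0.2636] [-1.3312 -0.5318  0.6316]
```

Request:
arm_command:
  steps: [0,0,-0.5,-0.8,-0.32,0.2,-0.65,0,0,-0.5,-0.8,-0.32,0.2,-0.65,0,0,-0.5,-0.8,-0.32,0.2,-0.65,0,0,-0.5,-0.8,-0.32,0.2,-0.65,0,0,-0.5,-0.8,-0.32,0.2,-0.65]

```text
time: 2.02
tool_pos: [380.2, 468.6, 155.3]
orientation: [-3.139, 0.001, -3.092]
contact_force: [0.0, -0.5, 0.8]
finger_gap: 70.0
grasp_force: 0.0
```

Run:
```python
from h import *
s=r.get_state();print(s['tool_pos'],s['orientation'],s['qpos'],s['finger_gap'])
print(tool((485,378,110)),tool((485,378,48)), (np.radians(198)-s['orientation'][2])/(np.pi/4))
```

```text
[380.19848697 468.58435312 155.2890514 ] [-3.13922901e+00  6.30789143e-04 -3.09168107e+00] [-0.9238374   0.51573381 -0.05596043  1.70769591  0.03708457  0.92067028
  0.62567943] 70.02242401752308
[-0.4005 -0.3824  0.1823] [-0.4003 -0.3818  0.4303] 8.33645059695919
```

Request:
arm_command:
  steps: [0,0,-0.34,-0.4,-0.382,0.18,-0.65,0,0,-0.34,-0.4,-0.382,0.18,-0.65,0,0,-0.34,-0.4,-0.382,0.18,-0.65,0,0,-0.34,-0.4,-0.382,0.18,-0.65,0,0,-0.34,-0.4,-0.382,0.25,-0.65,0,0,-0.34,-0.4,-0.382,0.3,-0.65,0,0,-0.34,-0.4,-0.382,0.36,-0.65,0,0,-0.34,-0.4,-0.382,0.42,-0.65,0,0,-0.34,-0.4,-0.382,0.43,-0.65,0,0,-0.34,-0.4,-0.382,0.43,-0.65]

```text
time: 3.28
tool_pos: [482.4, 382.1, 48.3]
orientation: [-3.142, -0.0, -2.819]
contact_force: [0.5, 0.3, 0.9]
finger_gap: 70.7
grasp_force: 0.0
```

Run:
```python
from h import *
s=r.get_state();print(s['tool_pos'],np.degrees(s['orientation']),s['contact_force'])
T=r.get_image('top')[:,:,::-1].copy();S=r.get_image('side')[:,:,::-1].copy()
cur=[circ(485,378,77.5,28)]
cv2.imwrite('pics/o3.png',np.hstack([crop('top',T,(135,200),(60,60),6,cur),crop('side',S,(190,155),(60,60),6,cur)]))
```

```text
[482.38318142 382.11338582  48.29011683] [-1.79995025e+02 -5.42218631e-03 -1.61503677e+02] [0.48762542 0.32546477 0.94990351]
```

View pics/o3.png

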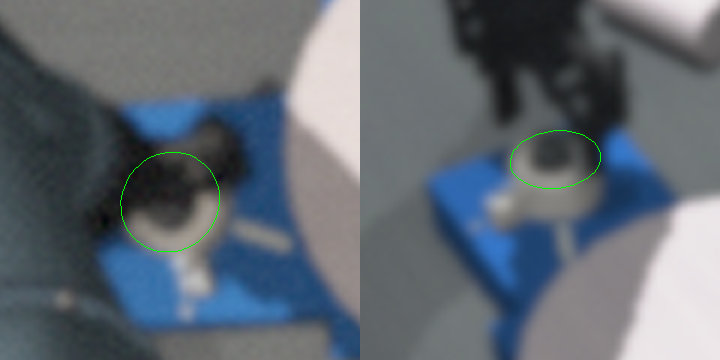

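Run:
```python
from h import *
S=r.get_image('side')[:,:,::-1].copy();T=r.get_image('top')[:,:,::-1].copy()
s=r.get_state();M=R.from_euler('xyz',s['orientation']).as_matrix();p=np.array(s['tool_pos'])
cur=[]
for d in (1,-1):
  for y in (35,47):
    cur.append(np.array([p+M@np.array([x,d*y,z]) for x,z in ((-11,-40),(-11,0),(11,0),(11,-40))]))
cv2.imwrite('pics/o4.png',np.hstack([crop('top',T,(145,200),(40,60),10,cur),crop('side',S,(195,150),(40,60),10,cur)]))
```

```text
(no output)
```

View pics/o4.png

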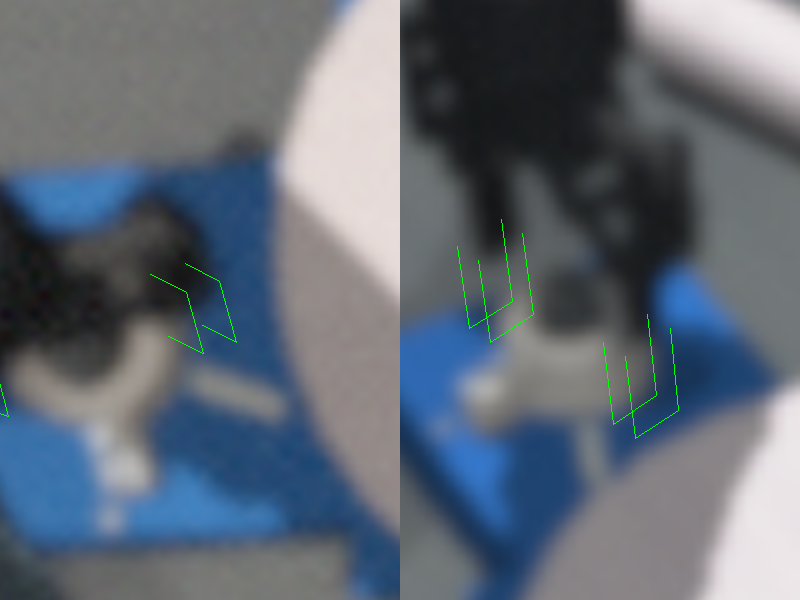

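Request:
arm_command:
  steps: [0,0,0,-0.005,-0.018,0,-0.65,0,0,0,-0.005,-0.018,0,-0.65,0,0,0,-0.005,-0.018,0,1,0,0,0,-0.005,-0.018,0,1,0,0,0,-0.005,-0.018,0,1,0,0,0,-0.005,-0.018,0,1,0,0,0,-0.005,-0.018,0,1]

```text
time: 4.35
tool_pos: [487.6, 379.8, 52.0]
orientation: [3.14, 0.006, -2.819]
contact_force: [-1.8, -4.1, 22.0]
finger_gap: 25.2
grasp_force: 61.2
```

Gap 25 mm means the fingers closed on the post, not the ring. I'll look before going on.

Run:
```python
from h import *
S=r.get_image('side')[:,:,::-1].copy();T=r.get_image('top')[:,:,::-1].copy()
s=r.get_state();M=R.from_euler('xyz',s['orientation']).as_matrix();p=np.array(s['tool_pos']);print(p,s['qpos'],s['contact_force'],s['wrist_torque'])
cur=[circ(485,378,77.5,28),circ(485,378,47.5,28)]
for d in (1,-1):
    cur.append(np.array([p+M@np.array([x,d*12.5,z]) for x,z in ((-11,-40),(-11,0),(11,0),(11,-40))]))
cv2.imwrite('pics/o5.png',np.hstack([crop('top',T,(140,195),(40,60),10,cur),crop('side',S,(195,150),(40,60),10,cur)]))
```

```text
[487.58975401 379.76300434  52.03449062] [-0.67028414  0.67470714 -0.0904009   1.72697613  0.08540751  0.73794334
  1.08951274] [-2.0015227  -3.85792635 23.43195782] [-0.80003472  0.36282818  0.00785019]
```

View pics/o5.png

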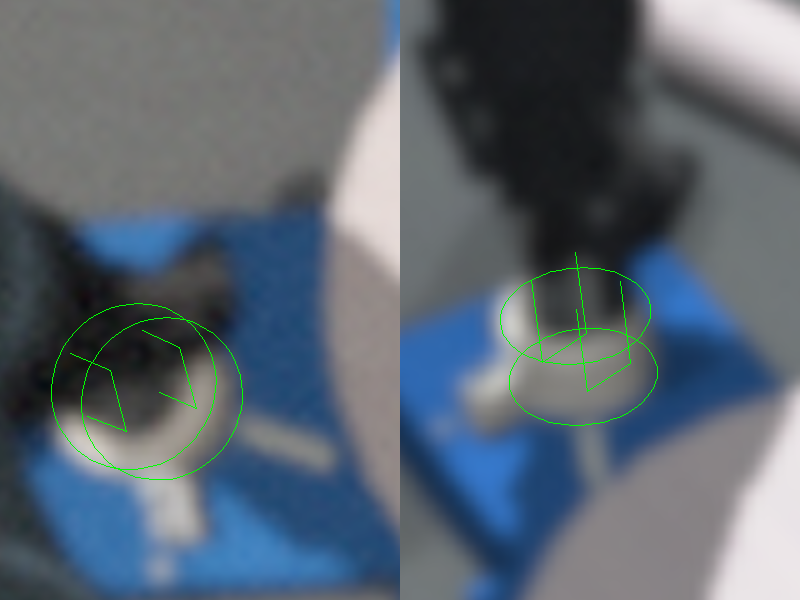

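Request:
arm_command:
  steps: [0,0,0,0,0.003,0,-0.6,0,0,0,0,0.003,0,-0.6,0,0,0,0,0.003,0,-0.6,0,0,0,0,0.003,0,-0.6,0,0,0,0,0.003,0.02,-0.6,0,0,0,0,0.003,0.03,-0.6,0,0,0,0,0.003,0.04,-0.6,0,0,0,0,0.003,0.04,-0.6]

```text
time: 5.45
tool_pos: [484.5, 378.8, 38.1]
orientation: [-3.141, -0.0, -2.819]
contact_force: [0.3, 0.0, -0.0]
finger_gap: 68.3
grasp_force: 0.0
```

Request:
arm_command:
  steps: [0,0,0,0,0,0.01,-0.6,0,0,0,0,0,0.02,-0.6,0,0,0,0,0,0.03,-0.6,0,0,0,0,0,0.03,-0.6,0,0,0,0,0,0.03,-0.6]

```text
time: 6.08
tool_pos: [484.8, 379.0, 31.0]
orientation: [3.142, 0.0, -2.819]
contact_force: [0.1, -0.2, -0.1]
finger_gap: 68.2
grasp_force: 0.0
```

Request:
arm_command:
  steps: [0,0,0,0,0,0,0.1,0,0,0,0,0,0,1,0,0,0,0,0,0,1,0,0,0,0,0,0,1,0,0,0,0,0,0,1]

```text
time: 6.7
tool_pos: [484.9, 378.8, 31.7]
orientation: [-3.141, 0.0, -2.819]
contact_force: [-1.7, -1.3, 6.4]
finger_gap: 54.6
grasp_force: 62.0
```

Request:
arm_command:
  steps: [0,0,-0.15,0,0,0,1,0,0,-0.3,0,0,0,1,0,0,-0.45,0,0,0,1,0,0,-0.6,0,0,0,1,0,0,-0.75,0,0,0,1,0,0,-0.75,0,0,0,1,0,0,-0.75,0,0,0,1]

```text
time: 7.58
tool_pos: [484.5, 379.3, 31.7]
orientation: [3.141, 0.0, -2.229]
contact_force: [-2.1, -2.0, 7.1]
finger_gap: 54.3
grasp_force: 62.2
```

Request:
arm_command:
  steps: [0,0,-0.15,0,0,0,1,0,0,-0.3,0,0,0,1,0,0,-0.46,0,0,0,1,0,0,-0.46,0,0,0,1,0,0,-0.46,0,0,0,1]

```text
time: 8.2
tool_pos: [484.2, 379.4, 31.7]
orientation: [3.141, 0.0, -1.868]
contact_force: [-3.4, -0.1, 6.7]
finger_gap: 54.5
grasp_force: 62.4
```

Request:
arm_command:
  steps: [0,0,0,0,0,0,-0.6,0,0,0,0,0,0,-0.6,0,0,0,0,0,0,-0.6,0,0,0,0,0,-0.1,-0.6,0,0,0,0,0,-0.3,-0.6,0,0,0,0,0,-0.5,-0.6,0,0,0,0,0,-0.7,-0.6,0,0,0.8,0,0,-0.8,-1,0,0,0.8,0,0,-0.8,-1,0,0,0.8,0,0,-0.8,-1,0,0,0.8,0,0,-0.8,-1,0,0,0.8,0,0,-0.8,-1,0,0,0.8,0,0,-0.8,-1]

```text
time: 9.82
tool_pos: [484.7, 378.9, 230.8]
orientation: [-3.142, -0.0, -2.495]
contact_force: [0.5, -0.6, -0.7]
finger_gap: 85.4
grasp_force: 0.0
```

Run:
```python
from h import *
s=r.get_state();print(s['tool_pos'],s['orientation'],s['qpos'],s['finger_gap'])
for P in ((484,180,230),(459,-349,200),(455,-349,200)): print(tool(P))
for q,z in (('socket_tall',0),('socket_middle',0),('socket_short',0)):
    for n in('top','side'):
        print(q,n,[(np.round(o['pixel']).tolist(),round(o['score'],2),at_z(n,o['pixel'],z).round()[:2].tolist()) for o in r.pinpoint(n,q)][:2])
S=r.get_image('side')[:,:,::-1].copy();T=r.get_image('top')[:,:,::-1].copy()
a=np.radians(180+72.5);p=np.array([485,378]);d=np.array([np.cos(a),np.sin(a)])
cur=[np.array([[*(p+d*28),62.5],[*(p+d*52),62.5]]) ]
cv2.imwrite('pics/o6.png',np.hstack([crop('top',T,(140,205),(40,40),10,cur),crop('side',S,(195,155),(40,40),10,cur)]))
```

```text
[484.68003961 378.91620846 230.84948843] [-3.14156482e+00 -7.28735916e-05 -2.49527532e+00] [-0.54274377  0.46794339 -0.26863342  1.59741061  0.13513233  1.09459941
  1.37119507] 85.37835716288964
[ 0.4814 -0.6335  0.0035]
[ 1.8355 -2.2625  0.1236]
[ 1.8483 -2.2529  0.1236]
socket_tall top [([348.0, 210.0], 0.65, [472.0, -356.0])]
socket_tall side [([289.0, 320.0], 0.93, [460.0, -347.0])]
socket_middle top [([286.0, 216.0], 0.53, [453.0, -140.0])]
socket_middle side [([255.0, 268.0], 0.71, [462.0, -145.0])]
socket_short top [([315.0, 172.0], 0.79, [609.0, -243.0])]
socket_short side [([309.0, 267.0], 0.56, [612.0, -224.0])]
```

View pics/o6.png

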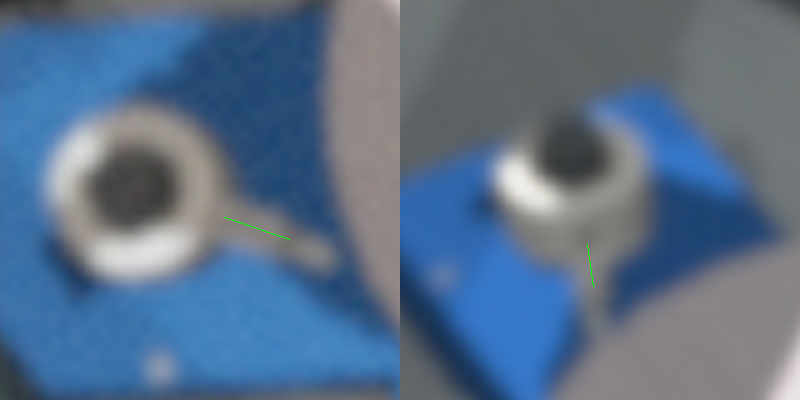

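The lug now lies over the locked line. I'll check it again once the arm's shadow is gone. I'll place the shortest socket first, because only the brushing order is set and this keeps the gripper body clear. Moving there now.

Request:
arm_command:
  steps: [0,0,0.9,0.278,-0.787,0,-1,0,0,0.9,0.278,-0.787,0,-1,0,0,0.9,0.278,-0.787,0,-1,0,0,0.9,0.278,-0.787,0,-1,0,0,0.9,0.278,-0.787,0,-1,0,0,0.9,0.278,-0.787,0,-1]

```text
time: 10.98
tool_pos: [546.8, 182.1, 230.9]
orientation: [3.14, -0.0, 3.085]
contact_force: [-1.2, 1.3, -0.3]
finger_gap: 85.4
grasp_force: 0.0
```

```bash
cat >> h.py <<'E'
def plan(*Ps):
    s=r.get_state();print('pos',np.round(s['tool_pos'],1),'deg',np.degrees(s['orientation']).round(1),'q',np.round(s['qpos'],2),'gap',round(s['finger_gap'],1))
    print('turn to 90:',((s['orientation'][2]-np.pi/2+np.pi)%(2*np.pi)-np.pi)/(np.pi/4))
    for P in Ps: print(P,tool(P))
def pins(*names):
    for q,z in names:
        for n in('top','side'):
            print(q,n,[(np.round(o['pixel']).tolist(),round(o['score'],2),at_z(n,o['pixel'],z).round()[:2].tolist()) for o in r.pinpoint(n,q)][:2])
E
python3 - <<'E'
from h import *
plan((580,-40,230))
E
```

```text
pos [546.8 182.1 230.9] deg [179.9  -0.  176.8] q [-0.34  0.39 -0.08  1.71  0.03  1.05  1.09] gap 85.4
turn to 90: 1.9278350124740367
(580, -40, 230) [-0.1829 -0.8793  0.0025]
```

Request:
arm_command:
  steps: [0,0,0.95,-0.15,-0.88,-0.08,-1,0,0,0.95,-0.15,-0.88,-0.08,-1,0,0,0.95,-0.15,-0.88,-0.08,-1,0,0,0.95,-0.15,-0.88,-0.08,-1,0,0,0.95,-0.15,-0.88,-0.08,-1,0,0,0.95,-0.15,-0.88,-0.08,-1,0,0,0.95,-0.15,-0.88,-0.08,-1]

```text
time: 11.85
tool_pos: [571.2, -39.3, 250.6]
orientation: [3.141, -0.001, 2.339]
contact_force: [0.1, -1.0, 0.1]
finger_gap: 85.5
grasp_force: 0.0
```

Run:
```python
from h import *
plan((610,-239,200))
```

```text
pos [571.2 -39.3 250.6] deg [ 1.80e+02 -1.00e-01  1.34e+02] q [-0.13  0.36  0.15  1.71 -0.06  1.08  0.81] gap 85.5
turn to 90: 0.9778180655152087
(610, -239, 200) [-0.6824 -0.4434  0.2017]
```

Request:
arm_command:
  steps: [0,0,0.978,-0.682,-0.443,0,-1,0,0,0.978,-0.682,-0.443,0.1,-1,0,0,0.978,-0.682,-0.443,0.2,-1,0,0,0.978,-0.682,-0.443,0.3,-1,0,0,0.978,-0.682,-0.443,0.4,-1,0,0,0.978,-0.682,-0.443,0.48,-1,0,0,0.978,-0.682,-0.443,0.48,-1,0,0,0.978,-0.682,-0.443,0.48,-1]

```text
time: 12.85
tool_pos: [610.0, -241.3, 132.1]
orientation: [3.14, 0.0, 1.567]
contact_force: [0.4, 0.2, 0.2]
finger_gap: 85.5
grasp_force: 0.0
```

Run:
```python
from h import *
plan((610,-239,15))
pins(('socket_short',0),('socket_middle',0),('socket_tall',0))
S=r.get_image('side')[:,:,::-1].copy();T=r.get_image('top')[:,:,::-1].copy()
a=np.radians(180+72.5);p=np.array([485,378]);d=np.array([np.cos(a),np.sin(a)]);e=np.array([-d[1],d[0]])*6
box=np.array([[*(p+d*28+e),62.5],[*(p+d*52+e),62.5],[*(p+d*52-e),62.5],[*(p+d*28-e),62.5]])
cv2.imwrite('pics/o7.png',np.vstack([np.hstack([crop('top',T,(140,205),(40,30),10,[box]),crop('side',S,(195,155),(40,30),10,[box])]),
 np.hstack([crop('top',T,(310,180),(80,60),5,[circ(610,-239,65,27),circ(460,-147,90,27)]),crop('side',S,(290,265),(80,60),5,[circ(610,-239,65,27),circ(460,-147,90,27)])])]))
```

```text
pos [ 610.  -241.3  132.1] deg [179.9   0.   89.8] q [ 0.08  0.64  0.33  1.6  -0.25  0.94  0.5 ] gap 85.5
turn to 90: -0.004839922639054435
(610, -239, 15) [ 0.0094 -0.0008  0.4682]
socket_short top [([314.0, 174.0], 0.85, [602.0, -242.0])]
socket_short side [([310.0, 268.0], 0.75, [610.0, -228.0]), ([298.0, 226.0], 0.7, [671.0, -67.0])]
socket_middle top [([284.0, 216.0], 0.8, [451.0, -133.0])]
socket_middle side [([254.0, 267.0], 0.72, [461.0, -142.0]), ([336.0, 239.0], 0.55, [752.0, -175.0])]
socket_tall top [([347.0, 213.0], 0.63, [462.0, -353.0]), ([273.0, 144.0], 0.4, [712.0, -93.0])]
socket_tall side [([288.0, 321.0], 0.88, [454.0, -348.0])]
```

View pics/o7.png

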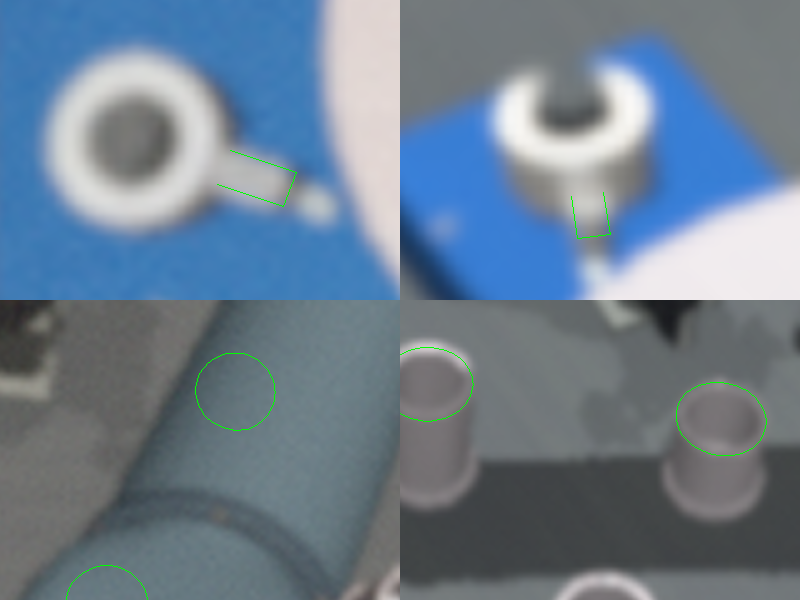

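The lug lies along the line, at the 72.5° overlay box. The short socket matches its overlay at (610,-239). Descending to grip it.

Request:
arm_command:
  steps: [0,0,0,0.008,0,0.1,-1,0,0,0,0.008,0,0.2,-1,0,0,0,0.008,0,0.3,-1,0,0,0,0.008,0,0.36,-1,0,0,0,0.008,0,0.42,-1,0,0,0,0.008,0,0.468,-1,0,0,0,0.008,0,0.468,-1,0,0,0,0.008,0,0.468,-1]

```text
time: 14.25
tool_pos: [609.5, -240.0, 14.5]
orientation: [3.141, 0.0, 1.565]
contact_force: [-0.5, -0.6, 0.6]
finger_gap: 85.7
grasp_force: 0.0
```

Request:
arm_command:
  steps: [0,0,0,0,0,0,0,0,0,0,0,0,0,1,0,0,0,0,0,0,1,0,0,0,0,0,0,1,0,0,0,0,0,0,1,0,0,0,0,0,0,1]

```text
time: 15.0
tool_pos: [609.7, -239.9, 15.0]
orientation: [3.14, 0.0, 1.565]
contact_force: [-1.1, -0.2, 5.5]
finger_gap: 52.8
grasp_force: 62.4
```

Request:
arm_command:
  steps: [0,0,0,0,0,-0.05,1,0,0,0,0,0,-0.15,1,0,0,0,0,0,-0.3,1,0,0,0,0,-0.1,-0.45,1,0,0,0,0,-0.25,-0.5,1,0,0,0,0.1,-0.33,-0.5,1,0,0,0,0.25,-0.33,-0.5,1,0,0,0,0.45,-0.33,-0.5,1,0,0,0,0.65,-0.33,-0.5,1,0,0,0,0.85,-0.33,-0.5,1,0,0,0,0.95,-0.33,-0.5,1,0,0,0,1,-0.33,-0.5,1,0,0,0,1,-0.33,-0.5,1,0,0,0,1,-0.33,-0.5,1]

```text
time: 16.75
tool_pos: [527.8, 8.8, 139.0]
orientation: [-3.142, 0.001, 1.563]
contact_force: [-0.1, -0.5, -4.4]
finger_gap: 52.5
grasp_force: 64.7
```

Run:
```python
from h import *
plan((528,267,140),(528,267,73))
```

```text
pos [527.8   8.8 139. ] deg [-1.80e+02  1.00e-01  8.96e+01] q [-0.35  0.43  0.32  1.93 -0.18  0.8   0.06] gap 52.5
turn to 90: -0.009673351610591005
(528, 267, 140) [ 1.033  -0.0069 -0.0052]
(528, 267, 73) [ 1.0332 -0.0069  0.2628]
```

Request:
arm_command:
  steps: [0,0,0,0.15,-0.007,0,1,0,0,0,0.35,-0.007,0,1,0,0,0,0.6,-0.007,0,1,0,0,0,0.8,-0.007,0,1,0,0,0,0.95,-0.007,0,1,0,0,0,1,-0.007,0,1,0,0,0,1,-0.007,0.1,1,0,0,0,1,-0.007,0.2,1,0,0,0,1,-0.007,0.24,1,0,0,0,1,-0.007,0.25,1,0,0,0,1,-0.007,0.255,1,0,0,0,1,-0.007,0.255,1]

```text
time: 18.25
tool_pos: [528.0, 260.9, 75.9]
orientation: [3.14, -0.001, 1.565]
contact_force: [0.3, -0.5, -3.8]
finger_gap: 52.9
grasp_force: 64.7
```

Request:
arm_command:
  steps: [0,0,0,0,0,0.006,1,0,0,0,0,0,0.012,1,0,0,0,0,0,0.014,1,0,0,0,0,0,0.014,1]

```text
time: 18.75
tool_pos: [527.7, 260.9, 73.0]
orientation: [3.141, -0.001, 1.565]
contact_force: [-2.9, -1.0, 5.8]
finger_gap: 52.6
grasp_force: 65.8
```

Request:
arm_command:
  steps: [0,0,0,0,0,0,-0.5,0,0,0,0,0,0,-1,0,0,0,0,0,0,-1,0,0,0,0,0,-0.1,-1,0,0,0,0,0,-0.25,-1,0,0,0,-0.15,0,-0.4,-1,0,0,0,-0.35,0,-0.4,-1,0,0,0,-0.6,-0.1,-0.4,-1,0,0,0,-0.85,-0.2,-0.4,-1,0,0,0,-1,-0.27,-0.4,-1,0,0,0,-1,-0.27,-0.4,-1,0,0,0,-1,-0.27,-0.4,-1]

```text
time: 20.25
tool_pos: [459.2, 11.7, 171.9]
orientation: [3.141, -0.001, 1.566]
contact_force: [-0.6, 0.3, -1.0]
finger_gap: 85.5
grasp_force: 0.0
```

Run:
```python
from h import *
plan((460,-147,170),(460,-147,35))
pins(('socket_middle',0),('socket_tall',0),('socket_short',58))
```

```text
pos [459.2  11.7 171.9] deg [179.9  -0.   89.7] q [-0.43  0.27  0.36  2.08 -0.13  0.82 -0.  ] gap 85.5
turn to 90: -0.006491589384651399
(460, -147, 170) [-0.635   0.0065  0.0072]
(460, -147, 35) [-0.6353  0.006   0.5472]
socket_middle top []
socket_middle side [([256.0, 267.0], 0.71, [466.0, -145.0])]
socket_tall top [([348.0, 214.0], 0.96, [458.0, -357.0])]
socket_tall side [([287.0, 321.0], 0.64, [452.0, -346.0]), ([332.0, 242.0], 0.39, [733.0, -182.0])]
socket_short top []
socket_short side [([311.0, 270.0], 0.95, [584.0, -266.0])]
```

The network still reports a short socket at its old place, so I'll check the picture.

Run:
```python
from h import *
S=r.get_image('side')[:,:,::-1].copy();T=r.get_image('top')[:,:,::-1].copy()
cur=[circ(527.7,260.9,123,27),circ(460,-147,90,27),circ(457,-350,115,27)]
cv2.imwrite('pics/o8.png',np.hstack([crop('top',T,(260,190),(266,266),1.5,cur),crop('side',S,(260,220),(266,266),1.5,cur)]))
```

```text
(no output)
```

View pics/o8.png

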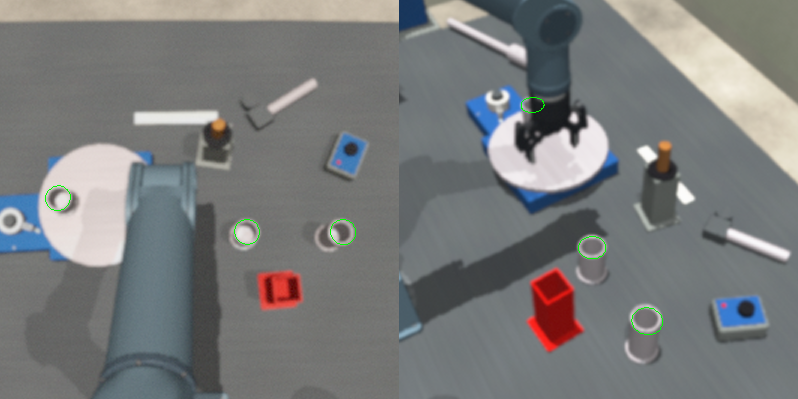

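The short socket stands on the disc as planned, so the report was false. The middle and tall sockets match their overlays. Next is the middle one.

Request:
arm_command:
  steps: [0,0,0,-0.2,0.003,0,-1,0,0,0,-0.4,0.003,0,-1,0,0,0,-0.56,0.003,0,-1,0,0,0,-0.635,0.003,0,-1,0,0,0,-0.635,0.003,0,-1,0,0,0,-0.635,0.003,0,-1,0,0,0,-0.635,0.003,0.1,-1,0,0,0,-0.635,0.003,0.2,-1,0,0,0,-0.635,0.003,0.3,-1,0,0,0,-0.635,0.003,0.4,-1,0,0,0,-0.635,0.003,0.48,-1,0,0,0,-0.635,0.003,0.53,-1,0,0,0,-0.635,0.003,0.53,-1,0,0,0,-0.635,0.003,0.53,0,0,0,0,-0.635,0.003,0.53,1,0,0,0,-0.635,0.003,0.53,1,0,0,0,-0.635,0.003,0.53,1,0,0,0,-0.635,0.003,0.53,1,0,0,0,-0.635,0.003,0.53,1]

```text
time: 23.02
tool_pos: [459.6, -147.9, 40.4]
orientation: [3.139, 0.0, 1.565]
contact_force: [0.1, -0.4, 7.6]
finger_gap: 52.8
grasp_force: 61.1
```

Request:
arm_command:
  steps: [0,0,0,0,0,-0.05,1,0,0,0,0,0,-0.15,1,0,0,0,0,0,-0.3,1,0,0,0,0,0,-0.4,1,0,0,0,0.1,0.05,-0.44,1,0,0,0,0.25,0.1,-0.44,1,0,0,0,0.45,0.15,-0.44,1,0,0,0,0.65,0.2,-0.44,1,0,0,0,0.85,0.27,-0.44,1,0,0,0,0.95,0.27,-0.44,1,0,0,0,1,0.27,-0.44,1,0,0,0,1,0.27,-0.44,1,0,0,0,1,0.27,-0.44,1]

```text
time: 24.65
tool_pos: [527.2, 100.0, 149.3]
orientation: [-3.141, 0.001, 1.563]
contact_force: [-0.2, -0.3, -4.4]
finger_gap: 52.2
grasp_force: 64.6
```

Run:
```python
from h import *
plan((528,177,98.5))
```

```text
pos [527.2 100.  149.3] deg [-1.80e+02  1.00e-01  8.96e+01] q [-0.55  0.43  0.36  1.91 -0.2   0.84 -0.1 ] gap 52.2
turn to 90: -0.00969590074466418
(528, 177, 98.5) [0.3083 0.0011 0.2028]
```

Request:
arm_command:
  steps: [0,0,0,0.1,0,0,1,0,0,0,0.22,0,0,1,0,0,0,0.308,0,0,1,0,0,0,0.308,0,0,1,0,0,0,0.308,0,0.08,1,0,0,0,0.308,0,0.15,1,0,0,0,0.308,0,0.18,1,0,0,0,0.308,0,0.19,1,0,0,0,0.308,0,0.196,1,0,0,0,0.308,0,0.202,1,0,0,0,0.308,0,0.204,1,0,0,0,0.308,0,0.204,1]

```text
time: 26.15
tool_pos: [528.1, 179.1, 98.6]
orientation: [3.141, -0.0, 1.566]
contact_force: [-0.8, 0.0, -1.5]
finger_gap: 52.4
grasp_force: 64.8
```

Request:
arm_command:
  steps: [0,0,0,0,0,0.003,1,0,0,0,0,0,0.003,1,0,0,0,0,0,0.003,-0.5,0,0,0,0,0,0.003,-1,0,0,0,0,0,0.003,-1,0,0,0,0,0,-0.1,-1,0,0,0,0,0,-0.25,-1,0,0,0,-0.15,0,-0.4,-1,0,0,0,-0.35,-0.05,-0.4,-1,0,0,0,-0.6,-0.1,-0.4,-1,0,0,0,-0.85,-0.15,-0.4,-1,0,0,0,-1,-0.2,-0.4,-1,0,0,0,-1,-0.2,-0.4,-1]

```text
time: 27.78
tool_pos: [475.3, -74.4, 198.4]
orientation: [3.141, 0.001, 1.559]
contact_force: [0.4, 0.3, -0.6]
finger_gap: 85.5
grasp_force: 0.0
```

Run:
```python
from h import *
plan((457,-200,190),(457,-349,190))
pins(('socket_tall',0),('socket_tall',0),('socket_short',58),('socket_middle',58))
```

```text
pos [475.3 -74.4 198.4] deg [180.    0.   89.3] q [-0.33  0.27  0.47  2.   -0.15  0.9   0.2 ] gap 85.5
turn to 90: -0.015172223374865236
(457, -200, 190) [-0.5032 -0.067   0.034 ]
(457, -349, 190) [-1.0992 -0.0599  0.0345]
socket_tall top [([349.0, 213.0], 0.79, [462.0, -360.0])]
socket_tall side [([288.0, 319.0], 0.81, [457.0, -344.0]), ([302.0, 206.0], 0.24, [736.0, 4.0])]
socket_tall top [([349.0, 213.0], 0.79, [462.0, -360.0])]
socket_tall side [([288.0, 319.0], 0.81, [457.0, -344.0]), ([302.0, 206.0], 0.24, [736.0, 4.0])]
socket_short top [([170.0, 193.0], 0.75, [523.0, 257.0])]
socket_short side [([214.0, 166.0], 0.47, [527.0, 282.0])]
socket_middle top [([288.0, 214.0], 0.81, [454.0, -139.0]), ([192.0, 192.0], 0.5, [526.0, 184.0])]
socket_middle side [([255.0, 268.0], 0.75, [442.0, -180.0]), ([225.0, 183.0], 0.46, [527.0, 184.0])]
```

Request:
arm_command:
  steps: [0,0,0,-0.2,-0.06,0,-1,0,0,0,-0.4,-0.06,0,-1,0,0,0,-0.6,-0.06,0,-1,0,0,0,-0.8,-0.06,0,-1,0,0,0,-0.95,-0.06,0,-1,0,0,0,-1,-0.06,0,-1,0,0,0,-1,-0.06,0,-1,0,0,0,-1,-0.06,0,-1,0,0,0,-1,-0.06,0,-1]

```text
time: 29.3
tool_pos: [460.6, -319.1, 198.1]
orientation: [3.141, -0.001, 1.568]
contact_force: [0.1, -0.6, -0.5]
finger_gap: 85.5
grasp_force: 0.0
```

Run:
```python
from h import *
plan((457,-350,190),(457,-350,63))
```

```text
pos [ 460.6 -319.1  198.1] deg [180.   -0.   89.8] q [ 0.12  0.43  0.53  1.81 -0.26  0.97  0.76] gap 85.5
turn to 90: -0.004033384445005756
(457, -350, 190) [-0.1237 -0.014   0.0323]
(457, -350, 63) [-0.1241 -0.0141  0.5403]
```

Request:
arm_command:
  steps: [0,0,0,-0.124,-0.014,0,-1,0,0,0,-0.124,-0.014,0,-1,0,0,0,-0.124,-0.014,0,-1,0,0,0,-0.124,-0.014,0.1,-1,0,0,0,-0.124,-0.014,0.2,-1,0,0,0,-0.124,-0.014,0.3,-1,0,0,0,-0.124,-0.014,0.4,-1,0,0,0,-0.124,-0.014,0.48,-1,0,0,0,-0.124,-0.014,0.54,-1,0,0,0,-0.124,-0.014,0.54,-1,0,0,0,-0.124,-0.014,0.54,0,0,0,0,-0.124,-0.014,0.54,1,0,0,0,-0.124,-0.014,0.54,1,0,0,0,-0.124,-0.014,0.54,1,0,0,0,-0.124,-0.014,0.54,1,0,0,0,-0.124,-0.014,0.54,1]

```text
time: 31.3
tool_pos: [456.9, -352.2, 64.4]
orientation: [3.14, 0.001, 1.565]
contact_force: [-1.3, 1.1, 6.0]
finger_gap: 51.6
grasp_force: 62.4
```

The gap is 1 mm under the other grips, so the grip may be off centre. I'll check it.

Run:
```python
from h import *
S=r.get_image('side')[:,:,::-1].copy();T=r.get_image('top')[:,:,::-1].copy()
cur=[circ(457,-351,115,27),circ(457,-351,0,31)]
cv2.imwrite('pics/o9.png',np.hstack([crop('top',T,(350,210),(50,60),8,cur),crop('side',S,(290,315),(50,60),8,cur)]))
```

```text
(no output)
```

View pics/o9.png

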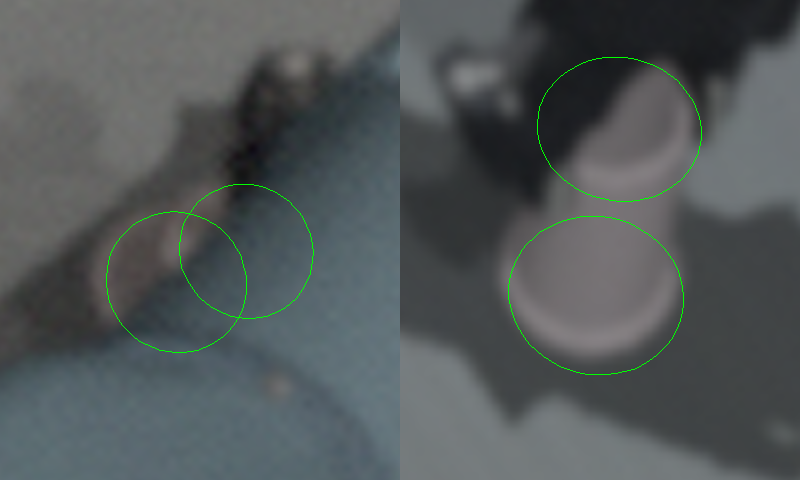

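The tall socket sits about 8 mm to +y of the grip, so I'll re-centre and regrip.

Request:
arm_command:
  steps: [0,0,0,0,0,0,-0.5,0,0,0,0,0,0,-0.9,0,0,0,0,0,0,-0.9,0,0,0,0.015,0,0,-0.9,0,0,0,0.032,0.003,0,-0.9,0,0,0,0.032,0.003,0,-0.9,0,0,0,0.032,0.003,0,0,0,0,0,0.032,0.003,0,1,0,0,0,0.032,0.003,0,1,0,0,0,0.032,0.003,0,1,0,0,0,0.032,0.003,0,1,0,0,0,0.032,0.003,0,1]

```text
time: 32.9
tool_pos: [457.1, -344.0, 63.6]
orientation: [3.141, 0.0, 1.565]
contact_force: [-2.0, -0.2, 5.8]
finger_gap: 52.2
grasp_force: 63.0
```

Request:
arm_command:
  steps: [0,0,0,0,0,-0.05,1,0,0,0,0,0,-0.15,1,0,0,0,0,0,-0.3,1,0,0,0,0,0.05,-0.4,1,0,0,0,0.1,0.1,-0.45,1,0,0,0,0.25,0.15,-0.45,1,0,0,0,0.45,0.2,-0.45,1,0,0,0,0.65,0.25,-0.45,1,0,0,0,0.85,0.28,-0.45,1,0,0,0,0.95,0.28,-0.45,1,0,0,0,1,0.28,-0.45,1,0,0,0,1,0.28,-0.45,1,0,0,0,1,0.28,-0.45,1,0,0,0,1,0.28,-0.45,1]

```text
time: 34.65
tool_pos: [528.3, -95.6, 175.7]
orientation: [3.142, 0.001, 1.563]
contact_force: [-0.8, -0.0, -5.9]
finger_gap: 52.0
grasp_force: 64.8
```

Run:
```python
from h import *
plan((528,93,121.6))
pins(('socket_short',58),('socket_middle',58))
```

```text
pos [528.3 -95.6 175.7] deg [180.    0.   89.6] q [-0.3   0.41  0.5   1.89 -0.25  0.9   0.32] gap 52.0
turn to 90: -0.009674972624825749
(528, 93, 121.6) [ 0.7546 -0.0071  0.216 ]
socket_short top [([167.0, 195.0], 0.58, [516.0, 268.0]), ([194.0, 191.0], 0.51, [529.0, 177.0])]
socket_short side [([216.0, 168.0], 0.63, [530.0, 270.0])]
socket_middle top [([194.0, 192.0], 0.93, [527.0, 175.0])]
socket_middle side [([226.0, 183.0], 0.66, [526.0, 182.0])]
```

Request:
arm_command:
  steps: [0,0,0,0.15,-0.007,0,1,0,0,0,0.35,-0.007,0,1,0,0,0,0.55,-0.007,0,1,0,0,0,0.68,-0.007,0,1,0,0,0,0.75,-0.007,0,1,0,0,0,0.75,-0.007,0,1,0,0,0,0.75,-0.007,0.08,1,0,0,0,0.75,-0.007,0.15,1,0,0,0,0.75,-0.007,0.19,1,0,0,0,0.75,-0.007,0.2,1,0,0,0,0.75,-0.007,0.208,1,0,0,0,0.75,-0.007,0.208,1,0,0,0,0.75,-0.007,0.208,1]

```text
time: 36.48
tool_pos: [528.1, 93.6, 124.0]
orientation: [3.141, -0.0, 1.566]
contact_force: [-0.4, -0.1, -6.6]
finger_gap: 51.5
grasp_force: 64.7
```

Request:
arm_command:
  steps: [0,0,0,0,0,0.004,1,0,0,0,0,0,0.008,1,0,0,0,0,0,0.012,1,0,0,0,0,0,0.012,1]

```text
time: 36.98
tool_pos: [527.9, 93.5, 121.6]
orientation: [3.142, -0.001, 1.565]
contact_force: [-4.2, -0.4, 5.5]
finger_gap: 51.7
grasp_force: 66.0
```

Request:
arm_command:
  steps: [0,0,0,0,0,0,-0.5,0,0,0,0,0,0,-1,0,0,0,0,0,0,-1,0,0,0,0,0,-0.1,-1,0,0,0,0,0,-0.25,-1,0,0,0,0,0,-0.4,-1,0,0,0,-0.1,0.1,-0.5,-1,0,0,0,-0.25,0.2,-0.5,-1,0,0,0,-0.4,0.35,-0.5,-1,0,0,0,-0.55,0.45,-0.5,-1,0,0,0,-0.65,0.53,-0.5,-1,0,0,0,-0.7,0.53,-0.5,-1,0,0,0,-0.7,0.53,-0.5,-1,0,0,0,-0.7,0.53,-0.5,-1]

```text
time: 38.72
tool_pos: [659.0, -80.5, 245.7]
orientation: [-3.141, -0.001, 1.567]
contact_force: [0.5, -0.5, -0.2]
finger_gap: 85.5
grasp_force: 0.0
```

Run:
```python
from h import *
pins(('brush_grip',189),('holder',0),('socket_tall',58),('socket_short',58),('socket_middle',58))
S=r.get_image('side')[:,:,::-1].copy();T=r.get_image('top')[:,:,::-1].copy()
cv2.imwrite('pics/T2.png',T);cv2.imwrite('pics/S2.png',S)
T0=cv2.imread('pics/T.png');S0=cv2.imread('pics/S.png')
# handle-top ellipse centroid by orange colour, original pictures
for n,im in (('top',T0),('side',S0)):
    h=cv2.cvtColor(im,cv2.COLOR_BGR2HSV);m=cv2.inRange(h,(5,130,60),(20,255,255))
    if n=='top':m[:, :240]=0;m[:,300:]=0;m[200:]=0
    else: m[:,:280]=0;m[:,330:]=0;m[215:]=0;m[:160]=0
    ys,xs=np.nonzero(m);print(n,xs.min(),xs.max(),ys.min(),ys.max(),len(xs))
    c=xs.mean(),ys.mean();print(c,'axis mid z182',at_z(n,c,182).round(1))
for P in ((661,-82,216),(661,-82,149)): print(P,proj('top',P).round(1),proj('side',P).round(1))
plan((661,-82,246))
```

```text
brush_grip top [([273.0, 140.0], 0.67, [668.0, -85.0])]
brush_grip side [([306.0, 186.0], 0.4, [679.0, -72.0])]
holder top [([272.0, 158.0], 0.63, [659.0, -91.0])]
holder side [([229.0, 303.0], 0.73, [336.0, -215.0]), ([226.0, 192.0], 0.54, [529.0, 194.0])]
socket_tall top [([345.0, 214.0], 0.67, [454.0, -331.0])]
socket_tall side [([287.0, 320.0], 0.66, [433.0, -370.0])]
socket_short top [([167.0, 195.0], 0.58, [516.0, 268.0]), ([194.0, 191.0], 0.51, [529.0, 177.0])]
socket_short side [([216.0, 168.0], 0.63, [530.0, 270.0])]
socket_middle top [([194.0, 192.0], 0.93, [527.0, 175.0])]
socket_middle side [([226.0, 183.0], 0.66, [526.0, 182.0])]
top 267 276 137 148 85
(np.float64(271.63529411764705), np.float64(142.0705882352941)) axis mid z182 [664.  -81.3 182. ]
side 299 307 181 200 131
(np.float64(302.9083969465649), np.float64(190.85496183206106)) axis mid z182 [665.6 -78.4 182. ]
(661, -82, 216) [[272.4 139.6]] [[303.3 184.1]]
(661, -82, 149) [[271.4 146.1]] [[301.4 199.6]]
pos [659.3 -82.2 245.6] deg [180.   -0.   89.7] q [-0.28  0.57  0.51  1.48 -0.29  1.17  0.27] gap 85.2
turn to 90: -0.006846584505772387
(661, -82, 246) [ 0.001   0.0066 -0.0014]
```

Request:
arm_command:
  steps: [0,0,0,0.005,0.014,0.08,-1,0,0,0,0.005,0.014,0.16,-1,0,0,0,0.005,0.014,0.24,-1,0,0,0,0.005,0.014,0.31,-1,0,0,0,0.005,0.014,0.364,-1,0,0,0,0.005,0.014,0.364,-1,0,0,0,0.005,0.014,0.364,-1,0,0,0,0.005,0.014,0.364,0,0,0,0,0.005,0.014,0.364,1,0,0,0,0.005,0.014,0.364,1,0,0,0,0.005,0.014,0.364,1,0,0,0,0.005,0.014,0.364,1,0,0,0,0.005,0.014,0.364,1,0,0,0,0.005,0.014,0.364,1]

```text
time: 41.08
tool_pos: [663.2, -81.0, 155.0]
orientation: [3.141, 0.0, 1.566]
contact_force: [0.6, 0.7, 3.6]
finger_gap: 24.6
grasp_force: 58.8
```

```bash
sed -i 's/^    for q,z in names:/    for n in ("top","side"): r.get_image(n)\n    for q,z in names:/' h.py
python3 - <<'E'
from h import *
plan()
pins(('brush_grip',189),('socket_tall',58),('socket_middle',58),('socket_short',58))
S=r.get_image('side')[:,:,::-1].copy();T=r.get_image('top')[:,:,::-1].copy()
cur=[circ(528,93.5,173,27),circ(528,178.5,148,27),circ(528,261,123,27)]
cur2=cur+[circ(664,-80,216,13),circ(664,-80,149,32)]
cv2.imwrite('pics/o10.png',np.vstack([np.hstack([crop('top',T,(195,185),(90,60),4.4,cur),crop('side',S,(230,175),(90,60),4.4,cur)]),np.hstack([crop('top',T,(270,150),(66,48),6,cur2),crop('side',S,(300,205),(66,48),6,cur2)])]))
E
```

```text
pos [663.2 -81.  155. ] deg [180.    0.   89.7] q [-0.26  0.66  0.47  1.55 -0.34  1.01  0.31] gap 24.6
turn to 90: -0.006701441011619736
brush_grip top [([220.0, 192.0], 0.62, [506.0, 77.0])]
brush_grip side [([304.0, 188.0], 0.69, [671.0, -73.0])]
socket_tall top [([218.0, 191.0], 0.62, [530.0, 94.0])]
socket_tall side [([228.0, 195.0], 0.22, [509.0, 127.0])]
socket_middle top [([191.0, 189.0], 0.93, [536.0, 188.0])]
socket_middle side []
socket_short top [([170.0, 192.0], 0.72, [527.0, 259.0]), ([194.0, 194.0], 0.54, [519.0, 177.0])]
socket_short side [([216.0, 167.0], 0.58, [533.0, 273.0])]
```

View pics/o10.png

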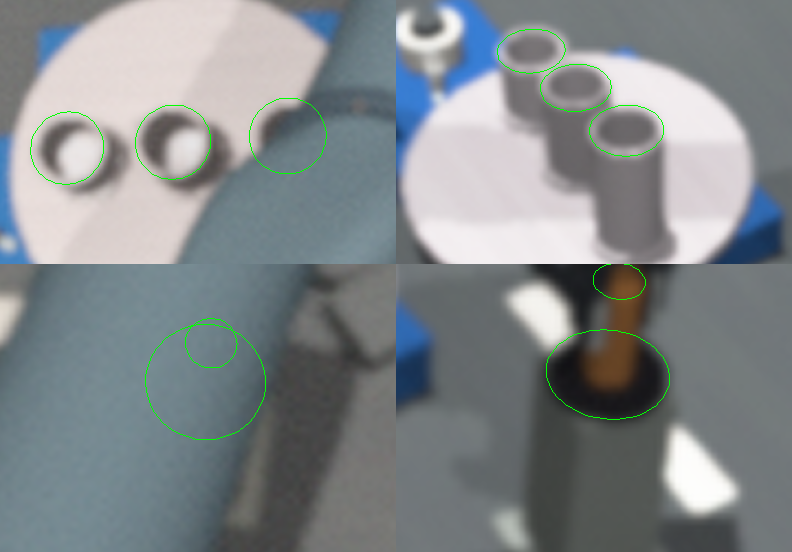

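All three sockets stand on the disc within about 2 mm of their overlays, and the gripper holds the brush's wooden handle. Lifting the brush.

Request:
arm_command:
  steps: [0,0,0,0,0,-0.05,1,0,0,0,0,0,-0.15,1,0,0,0,0,0,-0.3,1,0,0,0,0,0,-0.45,1,0,0,0,0,0,-0.6,1,0,0,0,0,0,-0.7,1,0,0,0,0,0,-0.76,1,0,0,0,0.1,-0.05,-0.76,1,0,0,0,0.2,-0.15,-0.76,1,0,0,0,0.35,-0.3,-0.76,1,0,0,0,0.5,-0.42,-0.76,1,0,0,0,0.64,-0.5,-0.76,1,0,0,0,0.694,-0.541,-0.76,1,0,0,0,0.694,-0.541,-0.76,1,0,0,0,0.694,-0.541,-0.76,1,0,0,0,0.694,-0.541,-0.76,1]

```text
time: 43.68
tool_pos: [529.1, 91.6, 344.6]
orientation: [3.141, 0.001, 1.563]
contact_force: [-0.3, -0.0, -1.0]
finger_gap: 24.9
grasp_force: 59.2
```

Run:
```python
from h import *
plan((528,92.5,345),(528,92.5,212))
S=r.get_image('side')[:,:,::-1].copy();T=r.get_image('top')[:,:,::-1].copy()
p=r.get_state()['tool_pos'];x,y,zt=p[0],p[1],p[2]-141
cur=[circ(528,93.5,173,27),circ(x,y,zt,19.5),circ(x,y,zt+62,19.5),circ(x,y,zt+130,32)]
c=proj('side',[(x,y,zt+20)])[0];c2=proj('top',[(x,y,zt+20)])[0]
cv2.imwrite('pics/o11.png',np.hstack([crop('top',T,c2,(50,75),8,cur),crop('side',S,c,(50,75),8,cur)]))
```

```text
pos [529.1  91.6 344.6] deg [180.    0.   89.5] q [-0.67  0.23  0.5   1.68 -0.11  1.26 -0.15] gap 24.9
turn to 90: -0.010127616130186286
(528, 92.5, 345) [ 0.0037 -0.0046 -0.0018]
(528, 92.5, 212) [ 0.0042 -0.0047  0.5302]
```

View pics/o11.png

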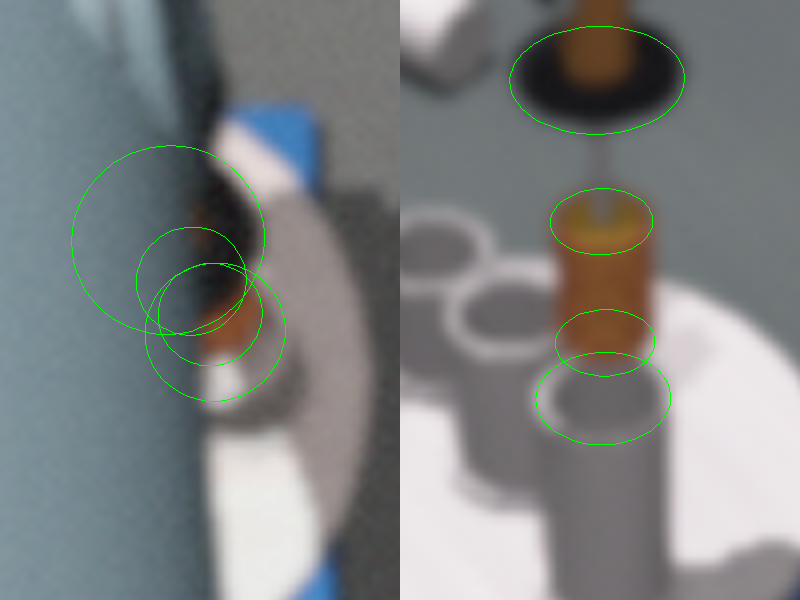

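The brush hangs straight over the tall socket, centred within about 1 mm. Stroking down.

Request:
arm_command:
  steps: [0,0,0,0.003,-0.006,0.06,1,0,0,0,0.003,-0.006,0.12,1,0,0,0,0.003,-0.006,0.18,1,0,0,0,0.003,-0.006,0.24,1,0,0,0,0.003,-0.006,0.3,1,0,0,0,0.003,-0.006,0.36,1,0,0,0,0.003,-0.006,0.42,1,0,0,0,0.003,-0.006,0.48,1,0,0,0,0.003,-0.006,0.52,1,0,0,0,0.003,-0.006,0.53,1,0,0,0,0.003,-0.006,0.53,1]

```text
time: 45.15
tool_pos: [527.3, 94.0, 212.3]
orientation: [3.141, -0.0, 1.565]
contact_force: [0.1, -0.6, -0.1]
finger_gap: 24.6
grasp_force: 59.3
```

Tip is now at about 71. I'll feel for the floor at 66.

Request:
arm_command:
  steps: [0,0,0,0,0,0.006,1,0,0,0,0,0,0.012,1,0,0,0,0,0,0.018,1,0,0,0,0,0,0.022,1,0,0,0,0,0,0.022,1]

```text
time: 45.78
tool_pos: [527.2, 94.0, 207.0]
orientation: [3.141, -0.0, 1.565]
contact_force: [-0.3, -0.7, 2.4]
finger_gap: 24.8
grasp_force: 59.8
```

Request:
arm_command:
  steps: [0,0,0,0,0,-0.1,1,0,0,0,0,0,-0.2,1,0,0,0,0,0,-0.3,1,0,0,0,0,0,-0.4,1,0,0,0,0,0,-0.48,1,0,0,0,0,0,-0.48,1,0,0,0,0,0,-0.48,1,0,0,0,0,0,-0.4,1,0,0,0,0,0,-0.3,1,0,0,0,0,0,-0.2,1,0,0,0,0,0,-0.1,1,0,0,0,0,0,-0.04,1,0,0,0,0,0,-0.01,1,0,0,0,0,0,0.001,1,0,0,0,0,0,0.001,1,0,0,0,0,0,0.001,1]

```text
time: 47.78
tool_pos: [527.6, 94.1, 207.0]
orientation: [3.14, -0.0, 1.565]
contact_force: [0.6, -0.3, 1.4]
finger_gap: 24.6
grasp_force: 59.5
```

Request:
arm_command:
  steps: [0,0,0,0,0,-0.1,1,0,0,0,0,0,-0.2,1,0,0,0,0,0,-0.3,1,0,0,0,0,0,-0.4,1,0,0,0,0,0,-0.48,1,0,0,0,0,0,-0.48,1,0,0,0,0,0,-0.48,1,0,0,0,0,0,-0.4,1,0,0,0,0,0,-0.3,1,0,0,0,0,0,-0.2,1,0,0,0,0,0,-0.1,1,0,0,0,0,0,-0.04,1,0,0,0,0,0,-0.01,1,0,0,0,0,0,0.003,1,0,0,0,0,0,0.006,1,0,0,0,0,0,0.006,1,0,0,0,0,0,0.006,1]

```text
time: 49.9
tool_pos: [527.6, 94.0, 206.9]
orientation: [3.141, -0.001, 1.565]
contact_force: [-4.5, -1.4, 12.3]
finger_gap: 24.5
grasp_force: 61.1
```

Run:
```python
from h import *
plan((527.5,177.5,338),(527.5,177.5,207))
```

```text
pos [527.6  94.  206.9] deg [ 1.799e+02 -1.000e-01  8.970e+01] q [-0.63  0.36  0.47  1.86 -0.2   0.96 -0.08] gap 24.5
turn to 90: -0.006995045931000406
(527.5, 177.5, 338) [ 0.3345 -0.0016 -0.5239]
(527.5, 177.5, 207) [ 3.339e-01 -2.100e-03  1.000e-04]
```

Request:
arm_command:
  steps: [0,0,0,0,0,-0.1,1,0,0,0,0,0,-0.2,1,0,0,0,0,0,-0.3,1,0,0,0,0,0,-0.4,1,0,0,0,0,0,-0.5,1,0,0,0,0,0,-0.52,1,0,0,0,0.1,0,-0.52,1,0,0,0,0.22,0,-0.52,1,0,0,0,0.31,0,-0.52,1,0,0,0,0.336,0,-0.52,1,0,0,0,0.336,0,-0.52,1,0,0,0,0.336,0,-0.52,1,0,0,0,0.336,0,-0.52,1]

```text
time: 51.52
tool_pos: [527.7, 176.9, 335.0]
orientation: [3.141, 0.0, 1.564]
contact_force: [-0.2, 1.1, -1.8]
finger_gap: 24.6
grasp_force: 59.5
```

```bash
cat >> h.py <<'E'
def rimscore(S,exp):
    "edge-based local search of rim centre offset in the side picture, scored by gradient along projected rim circle"
    g=cv2.GaussianBlur(cv2.cvtColor(S,cv2.COLOR_BGR2GRAY).astype(np.float32),(0,0),1)
    for n,(x,y,z) in exp.items():
        best=max(((sum(cv2.remap(g,*[c.astype(np.float32)[None] for c in proj('side',circ(x+dx,y+dy,z,25)).T],cv2.INTER_LINEAR)[0]-cv2.remap(g,*[c.astype(np.float32)[None] for c in proj('side',circ(x+dx,y+dy,z,21)).T],cv2.INTER_LINEAR)[0]),dx,dy) for dx in range(-24,25,2) for dy in range(-24,25,2)))
        print(n,'rim offset',best[1:],round(float(best[0])))
E
python3 - <<'E'
from h import *
plan((527.8,178.5,338),(527.8,178.5,207))
pins(('socket_tall',58),('socket_middle',58),('socket_short',58),('brush_tip',197))
rimscore(r.get_image('side')[:,:,::-1].copy(),{'tall':(528,93.5,173),'mid':(528,178.5,148),'short':(528,261,123)})
E
```

```text
pos [527.7 176.9 335. ] deg [180.    0.   89.6] q [-0.77  0.27  0.46  1.65 -0.13  1.25 -0.29] gap 24.6
turn to 90: -0.00868198681106655
(527.8, 178.5, 338) [ 0.0062  0.0005 -0.0119]
(527.8, 178.5, 207) [6.300e-03 4.000e-04 5.121e-01]
socket_tall top [([222.0, 192.0], 0.76, [528.0, 83.0]), ([270.0, 159.0], 0.49, [643.0, -82.0])]
socket_tall side [([237.0, 202.0], 0.83, [518.0, 82.0]), ([227.0, 191.0], 0.21, [513.0, 145.0])]
socket_middle top [([196.0, 190.0], 0.83, [533.0, 170.0])]
socket_middle side [([228.0, 183.0], 0.9, [532.0, 177.0])]
socket_short top [([179.0, 192.0], 0.66, [527.0, 228.0]), ([194.0, 196.0], 0.19, [514.0, 175.0])]
socket_short side [([217.0, 171.0], 0.73, [528.0, 253.0])]
brush_tip top [([188.0, 185.0], 0.56, [525.0, 173.0])]
brush_tip side [([224.0, 157.0], 0.89, [520.0, 164.0]), ([228.0, 195.0], 0.71, [452.0, 4.0])]
tall rim offset (2, 4) 904
mid rim offset (4, -6) 1021Traceback (most recent call last):
  File "<stdin>", line 4, in <module>
  File "h.py", line 48, in rimscore
    best=max(((sum(cv2.remap(g,*[c.astype(np.float32)[None] for c in proj('side',circ(
[... 302 characters left out ...]
None] for c in proj('side',circ(x+dx,y+dy,z,25)).T],cv2.INTER_LINEAR)[0]-cv2.remap(g,*[c.astype(np.float32)[None] for c in proj('side',circ(x+dx,y+dy,z,21)).T],cv2.INTER_LINEAR)[0]),dx,dy) for dx in range(-24,25,2) for dy in range(-24,25,2)))
                                                                                                                                                                                 ~~~~^^^^^^^^^^^^^^^^^^^^^^^^^^^^^
  File "h.py", line 12, in proj
    K,d,p,M=cal(n); q=(np.atleast_2d(P)-p)@M
            ~~~^^^
  File "h.py", line 5, in cal
    c=r.get_calibration(n); f=192/np.tan(np.radians(c['vfov'])/2)
ValueError: time passes only in moves, steps and waits
```

```bash
python3 - <<'E'
s=open('h.py').read()
s=s.replace("def cal(n):","import functools\n@functools.lru_cache\ndef cal(n):").replace("def rimscore(S,exp):","def rimscore(S,exp,cam='side'):").replace("proj('side',circ(x+dx","proj(cam,circ(x+dx").replace("proj('side',circ","proj(cam,circ")
open('h.py','w').write(s)
E
python3 - <<'E'
from h import *
E={'tall':(528,93.5,173),'mid':(528,178.5,148),'short':(528,261,123)}
old=cv2.imread('pics/S2.png')
print('ref');rimscore(old,E)
im={n:r.get_image(n)[:,:,::-1].copy() for n in('side','top')}
print('now');rimscore(im['side'],E)
a=np.hstack([crop(n,im[n],proj(n,[(528,190,100)])[0],(80,75),5,[circ(x,y,z,27) for x,y,z in E.values()]) for n in im])
cv2.imwrite('pics/o12.png',a)
E
```

```text
ref
tall rim offset (2, 2) 1039
mid rim offset (4, 2) 873
short rim offset (0, 0) 395
now
tall rim offset (2, 4) 903
mid rim offset (4, -6) 1023
short rim offset (-24, 24) 334
```

View pics/o12.png

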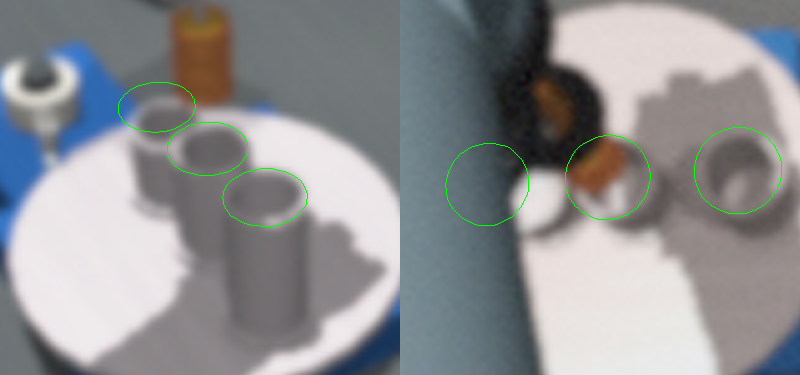

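The last picture shows the short socket was knocked a few cm towards the middle one. I'll measure the shifts against the earlier picture.

```bash
cat >> h.py <<'E'
def shift(cam,ref,now,P,half=10,search=14):
    "world shift at P's height of the patch round P, by template matching on 4x pictures"
    f=4; up=lambda i:cv2.resize(cv2.cvtColor(i,cv2.COLOR_BGR2GRAY),None,fx=f,fy=f,interpolation=cv2.INTER_CUBIC)
    a,b=up(ref),up(now); c=proj(cam,[P])[0]; u,v=(c*f).astype(int); h=half*f;w=search*f
    m=cv2.matchTemplate(b[v-h-w:v+h+w,u-h-w:u+h+w],a[v-h:v+h,u-h:u+h],cv2.TM_CCOEFF_NORMED)
    _,s,_,l=cv2.minMaxLoc(m); d=(np.array(l)-w)/f
    return d,round(s,3),(at_z(cam,c+d,P[2])-at_z(cam,c,P[2]))[:2].round(1)
E
python3 - <<'E'
from h import *
E={'tall':(528,93.5,173),'mid':(528,178.5,148),'short':(528,261,123)}
ref=cv2.imread('pics/S2.png'); now=r.get_image('side')[:,:,::-1].copy(); cv2.imwrite('pics/S3.png',now)
refT=cv2.imread('pics/T2.png'); nowT=r.get_image('top')[:,:,::-1].copy()
for n,P in E.items():
    for h in (7,9): print(n,shift('side',ref,now,P,h))
    print(n,'top',shift('top',refT,nowT,P,9))
E
```

```text
tall (array([ 0.5 , -0.25]), 0.934, array([1.9, 0.3]))
tall (array([ 0.5 , -0.25]), 0.955, array([1.9, 0.3]))
tall top (array([-13.5 , -12.75]), 0.668, array([40.1, 42.8]))
mid (array([1.5 , 0.75]), 0.913, array([ 2.7, -5.8]))
mid (array([1.5 , 0.75]), 0.869, array([ 2.7, -5.8]))
mid top (array([-14., -14.]), 0.414, array([45.1, 46.4]))
short (array([1.25, 3.75]), 0.61, array([ -4.8, -20.2]))
short (array([1.5, 3.5]), 0.682, array([ -3.5, -19.4]))
short top (array([  8.75, -14.  ]), 0.41, array([ 46.2, -26.5]))
```

Request:
arm_command:
  steps: [0,0,0,-0.018,0.007,0,1,0,0,0,-0.018,0.007,0.06,1,0,0,0,-0.018,0.007,0.1,1,0,0,0,-0.018,0.007,0.12,1,0,0,0,-0.018,0.007,0.12,1,0,0,0,-0.018,0.007,0.12,1]

```text
time: 53.02
tool_pos: [529.4, 173.5, 305.2]
orientation: [3.141, -0.0, 1.566]
contact_force: [0.1, 0.4, -0.9]
finger_gap: 24.5
grasp_force: 59.5
```

Run:
```python
from h import *
plan((529,172.5,207))
E={'tall':(528,93.5,173),'mid':(528,178.5,148),'short':(528,261,123)}
ref=cv2.imread('pics/S2.png'); now=r.get_image('side')[:,:,::-1].copy()
for n,P in E.items(): print(n,shift('side',ref,now,P,8))
pins(('socket_middle',58),('socket_short',58))
# brush head columns (copper) and mid bore/rim columns
h=cv2.cvtColor(now,cv2.COLOR_BGR2HSV);m=cv2.inRange(h,(3,110,50),(20,255,255));m[:,:200]=0;m[:,260:]=0;m[:130]=0
ys,xs=np.nonzero(m);print(xs.min(),xs.max(),ys.min(),ys.max())
for y in range(ys.min(),ys.max()+1,2): print(y,xs[ys==y].min(),xs[ys==y].max(),end='; ')
s=r.get_state();x,y,zt=*s['tool_pos'][:2],s['tool_pos'][2]-141
print('\nhead pred',proj('side',[(x,y,zt),(x,y,zt+62)]).round(1),'mid rim pred',proj('side',[(529,172.5,148)]).round(1))
```

```text
pos [529.4 173.5 305.2] deg [180.   -0.   89.7] q [-0.76  0.3   0.46  1.69 -0.14  1.19 -0.27] gap 24.5
turn to 90: -0.00667318913625031
(529, 172.5, 207) [-0.0043 -0.0019  0.3927]
tall (array([ 0.5 , -0.25]), 0.944, array([1.9, 0.3]))
mid (array([13. ,  9.5]), 0.749, array([ 16.5, -62.5]))
short (array([0.75, 3.75]), 0.472, array([ -6.3, -19.4]))
socket_middle top [([196.0, 192.0], 0.7, [527.0, 170.0])]
socket_middle side [([224.0, 184.0], 0.71, [520.0, 181.0])]
socket_short top [([353.0, 163.0], 0.64, [629.0, -365.0]), ([177.0, 194.0], 0.59, [519.0, 235.0])]
socket_short side [([219.0, 174.0], 0.64, [524.0, 234.0]), ([221.0, 118.0], 0.27, [682.0, 536.0])]
221 231 130 163
130 222 227; Traceback (most recent call last):
  File "<stdin>", line 10, in <module>
    return umr_minimum(a, axis, None, out, keepdims, initial, where)
ValueError: zero-size array to reduction operation minimum which has no identity
```

Request:
arm_command:
  steps: [0,0,0,-0.003,0,0.04,1,0,0,0,-0.003,0,0.08,1,0,0,0,-0.003,0,0.12,1,0,0,0,-0.003,0,0.12,1]

```text
time: 53.88
tool_pos: [528.5, 172.5, 273.7]
orientation: [-3.14, 0.001, 1.565]
contact_force: [-1.2, 0.4, -1.0]
finger_gap: 24.5
grasp_force: 59.4
```

Request:
arm_command:
  steps: [0,0,0,0,0,0.06,1,0,0,0,0,0,0.12,1,0,0,0,0,0,0.18,1,0,0,0,0,0,0.23,1,0,0,0,0,0,0.26,1,0,0,0,0,0,0.268,1,0,0,0,0,0,0.274,1,0,0,0,0,0,0.274,1,0,0,0,0,0,0.274,1]

```text
time: 55.0
tool_pos: [529.6, 172.8, 206.9]
orientation: [3.141, -0.001, 1.565]
contact_force: [-0.8, -0.1, 2.2]
finger_gap: 24.9
grasp_force: 59.6
```

Request:
arm_command:
  steps: [0,0,0,0,0,-0.1,1,0,0,0,0,0,-0.2,1,0,0,0,0,0,-0.3,1,0,0,0,0,0,-0.38,1,0,0,0,0,0,-0.4,1,0,0,0,0,0,-0.4,1,0,0,0,0,0,-0.4,1,0,0,0,0,0,-0.3,1,0,0,0,0,0,-0.2,1,0,0,0,0,0,-0.1,1,0,0,0,0,0,-0.04,1,0,0,0,0,0,-0.01,1,0,0,0,0,0,0.004,1,0,0,0,0,0,0.004,1,0,0,0,0,0,0.004,1]

```text
time: 56.88
tool_pos: [529.6, 172.8, 207.0]
orientation: [3.141, -0.001, 1.565]
contact_force: [-2.2, -0.4, 6.7]
finger_gap: 24.4
grasp_force: 60.5
```

Request:
arm_command:
  steps: [0,0,0,0,0,-0.1,1,0,0,0,0,0,-0.2,1,0,0,0,0,0,-0.3,1,0,0,0,0,0,-0.38,1,0,0,0,0,0,-0.4,1,0,0,0,0,0,-0.4,1,0,0,0,0,0,-0.4,1,0,0,0,0,0,-0.3,1,0,0,0,0,0,-0.2,1,0,0,0,0,0,-0.1,1,0,0,0,0,0,-0.04,1,0,0,0,0,0,-0.01,1,0,0,0,0,0,0,1,0,0,0,0,0,0,1,0,0,0,0,0,0,1]

```text
time: 58.75
tool_pos: [529.6, 172.9, 207.0]
orientation: [3.141, -0.001, 1.565]
contact_force: [-3.0, -0.2, 7.5]
finger_gap: 24.3
grasp_force: 60.6
```

Request:
arm_command:
  steps: [0,0,0,0,0,-0.1,1,0,0,0,0,0,-0.2,1,0,0,0,0,0,-0.3,1,0,0,0,0,0,-0.4,1,0,0,0,-0.1,0.1,-0.5,1,0,0,0,-0.2,0.2,-0.6,1,0,0,0,-0.25,0.3,-0.65,1,0,0,0,-0.25,0.3,-0.65,1,0,0,0,-0.25,0.3,-0.65,1]

```text
time: 59.88
tool_pos: [603.4, 110.3, 367.6]
orientation: [-3.141, -0.0, 1.566]
contact_force: [0.3, 0.2, -0.9]
finger_gap: 24.6
grasp_force: 59.7
```

Run:
```python
from h import *
plan()
E={'tall':(528,93.5,173),'mid':(528,178.5,148),'short':(528,261,123)}
ref=cv2.imread('pics/S2.png'); now=r.get_image('side')[:,:,::-1].copy(); nt=r.get_image('top')[:,:,::-1].copy()
cv2.imwrite('pics/S4.png',now);cv2.imwrite('pics/T4.png',nt)
for n,P in E.items(): print(n,shift('side',ref,now,P,8),shift('side',ref,now,P,6))
rimscore(now,{'tall':E['tall'],'mid':(529,172.5,148),'short':(524,240,123)})
pins(('socket_middle',58),('socket_short',58),('socket_tall',58))
```

```text
pos [603.4 110.3 367.6] deg [-180.    -0.    89.7] q [-0.61  0.38  0.51  1.45 -0.18  1.36 -0.1 ] gap 24.6
turn to 90: -0.0061864278077376185
tall (array([0.75, 0.25]), 0.886, array([ 1.6, -2.2])) (array([-10.25,  -9.25]), 0.947, array([-8.9, 55.4]))
mid (array([1.25, 1.  ]), 0.861, array([ 1.4, -6.5])) (array([11.25, 10.25]), 0.943, array([  9.8, -62.9]))
short (array([1.25, 3.5 ]), 0.719, array([ -4.2, -19. ])) (array([1.25, 3.5 ]), 0.775, array([ -4.2, -19. ]))
tall rim offset (2, -4) 912
mid rim offset (2, 4) 779
short rim offset (2, 2) 364
socket_middle top [([194.0, 191.0], 0.58, [529.0, 178.0]), ([300.0, 136.0], 0.24, [724.0, -186.0])]
socket_middle side [([225.0, 186.0], 0.62, [520.0, 171.0])]
socket_short top [([209.0, 155.0], 0.57, [655.0, 130.0]), ([193.0, 194.0], 0.39, [520.0, 181.0])]
socket_short side [([255.0, 151.0], 0.74, [702.0, 285.0]), ([214.0, 173.0], 0.51, [514.0, 249.0])]
socket_tall top [([221.0, 190.0], 0.73, [535.0, 85.0])]
socket_tall side [([237.0, 201.0], 0.78, [521.0, 86.0])]
```

Request:
arm_command:
  steps: [0,0,0,0.12,-0.08,0,1,0,0,0,0.25,-0.16,0,1,0,0,0,0.4,-0.24,0,1,0,0,0,0.5,-0.3,0.05,1,0,0,0,0.525,-0.316,0.12,1,0,0,0,0.525,-0.316,0.2,1,0,0,0,0.525,-0.316,0.28,1,0,0,0,0.525,-0.316,0.34,1,0,0,0,0.525,-0.316,0.34,1,0,0,0,0.525,-0.316,0.34,1]

```text
time: 61.62
tool_pos: [526.1, 241.6, 283.7]
orientation: [3.14, -0.001, 1.565]
contact_force: [-0.2, 0.2, -0.4]
finger_gap: 24.6
grasp_force: 59.7
```

Run:
```python
from h import *
plan((524.5,241,250),(524.5,241,207))
```

```text
pos [526.1 241.6 283.7] deg [179.9  -0.   89.7] q [-0.84  0.36  0.44  1.66 -0.16  1.16 -0.37] gap 24.6
turn to 90: -0.006988756897813864
(524.5, 241, 250) [-0.0026 -0.0066  0.1347]
(524.5, 241, 207) [-0.0027 -0.0068  0.3067]
```

Request:
arm_command:
  steps: [0,0,0,-0.002,-0.005,0.03,1,0,0,0,-0.002,-0.005,0.06,1,0,0,0,-0.002,-0.005,0.1,1,0,0,0,-0.002,-0.005,0.135,1,0,0,0,-0.002,-0.005,0.135,1]

```text
time: 62.25
tool_pos: [523.7, 240.7, 248.1]
orientation: [-3.14, 0.001, 1.565]
contact_force: [-0.6, -0.9, -1.3]
finger_gap: 24.7
grasp_force: 59.7
```

Tip is at about 107, below the 123 rim, and it went in without load. Continuing to the floor.

Request:
arm_command:
  steps: [0,0,0,0,0,0.06,1,0,0,0,0,0,0.12,1,0,0,0,0,0,0.155,1,0,0,0,0,0,0.168,1,0,0,0,0,0,0.176,1,0,0,0,0,0,0.176,1,0,0,0,0,0,0.176,1]

```text
time: 63.12
tool_pos: [524.5, 241.2, 206.9]
orientation: [3.141, -0.001, 1.565]
contact_force: [-4.3, -1.4, 12.1]
finger_gap: 24.4
grasp_force: 61.3
```

Request:
arm_command:
  steps: [0,0,0,0,0,-0.1,1,0,0,0,0,0,-0.2,1,0,0,0,0,0,-0.3,1,0,0,0,0,0,-0.33,1,0,0,0,0,0,-0.33,1,0,0,0,0,0,-0.33,1,0,0,0,0,0,-0.24,1,0,0,0,0,0,-0.15,1,0,0,0,0,0,-0.07,1,0,0,0,0,0,-0.03,1,0,0,0,0,0,-0.01,1,0,0,0,0,0,0,1,0,0,0,0,0,0,1,0,0,0,0,0,0,1]

```text
time: 64.88
tool_pos: [524.7, 241.2, 206.9]
orientation: [3.141, -0.001, 1.565]
contact_force: [-3.0, -1.5, 8.0]
finger_gap: 24.8
grasp_force: 60.9
```

Request:
arm_command:
  steps: [0,0,0,0,0,-0.1,1,0,0,0,0,0,-0.2,1,0,0,0,0,0,-0.3,1,0,0,0,0,0,-0.33,1,0,0,0,0,0,-0.33,1,0,0,0,0,0,-0.33,1,0,0,0,0,0,-0.24,1,0,0,0,0,0,-0.15,1,0,0,0,0,0,-0.07,1,0,0,0,0,0,-0.03,1,0,0,0,0,0,-0.01,1,0,0,0,0,0,0,1,0,0,0,0,0,0,1,0,0,0,0,0,0,1]

```text
time: 66.62
tool_pos: [524.7, 241.3, 207.0]
orientation: [3.141, -0.001, 1.565]
contact_force: [-2.3, -1.2, 7.6]
finger_gap: 24.7
grasp_force: 60.9
```

Request:
arm_command:
  steps: [0,0,0,0,0,-0.1,1,0,0,0,0,0,-0.2,1,0,0,0,0,0,-0.32,1,0,0,0,0,0,-0.44,1,0,0,0,0,0.05,-0.55,1,0,0,0,-0.1,0.1,-0.6,1,0,0,0,-0.25,0.2,-0.6,1,0,0,0,-0.42,0.3,-0.6,1,0,0,0,-0.6,0.4,-0.6,1,0,0,0,-0.78,0.5,-0.6,1,0,0,0,-0.92,0.55,-0.6,1,0,0,0,-1,0.55,-0.6,1,0,0,0,-1,0.55,-0.6,1,0,0,0,-1,0.55,-0.6,1]

```text
time: 68.38
tool_pos: [660.3, -7.3, 355.3]
orientation: [3.141, -0.002, 1.568]
contact_force: [-0.6, 0.8, -0.4]
finger_gap: 24.8
grasp_force: 59.7
```

Run:
```python
from h import *
plan((663.2,-81,340),(663.2,-81,155))
```

```text
pos [660.3  -7.3 355.3] deg [ 1.80e+02 -1.00e-01  8.98e+01] q [-0.4   0.49  0.53  1.33 -0.25  1.38  0.13] gap 24.8
turn to 90: -0.0034850226340723198
(663.2, -81, 340) [-0.2951  0.0123  0.0608]
(663.2, -81, 155) [-0.2964  0.0122  0.8008]
```

Request:
arm_command:
  steps: [0,0,0,-0.12,0.012,0,1,0,0,0,-0.24,0.012,0,1,0,0,0,-0.296,0.012,0,1,0,0,0,-0.296,0.012,0.05,1,0,0,0,-0.296,0.012,0.1,1,0,0,0,-0.296,0.012,0.14,1,0,0,0,-0.296,0.012,0.14,1,0,0,0,-0.296,0.012,0.14,1]

```text
time: 69.38
tool_pos: [663.3, -83.5, 320.4]
orientation: [3.141, 0.0, 1.566]
contact_force: [-1.1, 0.0, -1.4]
finger_gap: 24.6
grasp_force: 59.7
```

Run:
```python
from h import *
plan((663.2,-81,295),(663.2,-81,155))
```

```text
pos [663.3 -83.5 320.4] deg [180.    0.   89.7] q [-0.28  0.52  0.54  1.37 -0.27  1.32  0.25] gap 24.6
turn to 90: -0.0063285875980284715
(663.2, -81, 295) [ 0.0101 -0.0006  0.1017]
(663.2, -81, 155) [ 0.0101 -0.0009  0.6617]
```

Request:
arm_command:
  steps: [0,0,0,0.009,0,0,1,0,0,0,0.009,0,0.05,1,0,0,0,0.009,0,0.1,1,0,0,0,0.009,0,0.14,1,0,0,0,0.009,0,0.18,1,0,0,0,0.009,0,0.22,1,0,0,0,0.009,0,0.22,1]

```text
time: 70.25
tool_pos: [662.6, -81.4, 264.1]
orientation: [-3.14, -0.0, 1.565]
contact_force: [-0.4, 0.4, -0.9]
finger_gap: 24.6
grasp_force: 59.7
```

Request:
arm_command:
  steps: [0,0,0,0,0,0.08,1,0,0,0,0,0,0.16,1,0,0,0,0,0,0.24,1,0,0,0,0,0,0.32,1,0,0,0,0,0,0.39,1,0,0,0,0,0,0.42,1,0,0,0,0,0,0.43,1,0,0,0,0,0,0.436,1,0,0,0,0,0,0.436,1]

```text
time: 71.38
tool_pos: [663.5, -81.6, 156.7]
orientation: [3.141, 0.0, 1.565]
contact_force: [-0.2, 0.6, -1.8]
finger_gap: 24.9
grasp_force: 59.7
```

Request:
arm_command:
  steps: [0,0,0,0,0,0.004,1,0,0,0,0,0,0.008,1,0,0,0,0,0,0.009,1,0,0,0,0,0,0.009,1]

```text
time: 71.88
tool_pos: [663.4, -81.5, 155.0]
orientation: [3.141, -0.0, 1.566]
contact_force: [-1.7, 0.8, 4.7]
finger_gap: 24.7
grasp_force: 60.5
```

Request:
arm_command:
  steps: [0,0,0,0,0,0,0,0,0,0,0,0,0,-1,0,0,0,0,0,0,-1,0,0,0,0,0,0,-1,0,0,0,0,0,-0.1,-1,0,0,0,0,0,-0.25,-1,0,0,0,0,0,-0.4,-1,0,0,0,-0.2,0,-0.55,-1,0,0,0,-0.4,-0.05,-0.55,-1,0,0,0,-0.6,-0.1,-0.55,-1,0,0,0,-0.8,-0.2,-0.55,-1,0,0,0,-1,-0.3,-0.55,-1,0,0,0,-1,-0.3,-0.55,-1,0,0,0,-1,-0.3,-0.55,-1]

```text
time: 73.62
tool_pos: [587.1, -330.6, 291.3]
orientation: [3.141, -0.001, 1.565]
contact_force: [-0.5, 1.2, 0.4]
finger_gap: 85.3
grasp_force: 0.0
```

Run:
```python
from h import *
plan()
im={n:r.get_image(n)[:,:,::-1].copy() for n in('side','top')}
ref={'side':cv2.imread('pics/S2.png'),'top':cv2.imread('pics/T2.png')}; r0={'side':cv2.imread('pics/S.png'),'top':cv2.imread('pics/T.png')}
for n,P in {'tall':(528,93.5,173),'mid':(528,178.5,148),'short':(528,261,123)}.items(): print(n,shift('side',ref['side'],im['side'],P,8),shift('top',ref['top'],im['top'],P,9))
for n,P in {'handle':(663.5,-81,190),'guard':(663.5,-81,149),'pendant':(650,-382,45),'knuckle':(745,-188,20),'rule':(738,10,4),'red':(345,-220,144)}.items(): print(n,*[shift(c,r0[c],im[c],P,9) for c in('side','top')])
for n,P in {'lug':(477,338,62.5),'collar':(485,378,77.5)}.items(): print(n,*[shift(c,ref[c],im[c],P,9) for c in('side','top')])
pins(('socket_tall',58),('socket_middle',58),('socket_short',58),('brush_grip',189))
```

```text
pos [ 587.1 -330.6  291.3] deg [180.   -0.   89.7] q [ 0.09  0.56  0.56  1.39 -0.3   1.28  0.67] gap 85.3
turn to 90: -0.006892176555069786
tall (array([0., 0.]), 0.966, array([0., 0.])) (array([-0.25,  0.25]), 0.597, array([-0.8,  0.8]))
mid (array([1.25, 1.  ]), 0.875, array([ 1.4, -6.5])) (array([2., 0.]), 0.892, array([ 0. , -6.3]))
short (array([1.5, 3.5]), 0.691, array([ -3.5, -19.4])) (array([6.75, 0.75]), 0.994, array([ -2.4, -22.1]))
handle (array([0.25, 0.25]), 0.997, array([ 0.1, -1.3])) (array([0.25, 0.  ]), 0.999, array([ 0. , -0.8]))
guard (array([0.25, 0.25]), 0.997, array([ 0.1, -1.3])) (array([0.25, 0.  ]), 0.997, array([ 0. , -0.8]))
pendant (array([-0.25,  0.25]), 0.891, array([-1.1, -0.3])) (array([-14.  ,   6.25]), 0.499, array([-22.6,  50.1]))
knuckle (array([0., 0.]), 0.998, array([0., 0.])) (array([0., 0.]), 0.996, array([0., 0.]))
rule (array([0.25, 0.25]), 0.986, array([ 0.1, -1.4])) (array([0.25, 0.  ]), 0.999, array([ 0. , -0.9]))
red (array([ 0.25, -1.  ]), 0.932, array([2. , 2.5])) (array([14., 14.]), 0.625, array([-42.4, -41.9]))
lug (array([0., 0.]), 1.0, array([0., 0.])) (array([0., 0.]), 0.999, array([0., 0.]))
collar (array([0., 0.]), 1.0, array([0., 0.])) (array([0., 0.]), 0.999, array([0., 0.]))
socket_tall top [([218.0, 190.0], 0.74, [536.0, 96.0]), ([192.0, 192.0], 0.26, [528.0, 185.0])]
socket_tall side [([238.0, 200.0], 0.74, [526.0, 91.0]), ([229.0, 185.0], 0.29, [531.0, 167.0])]
socket_middle top [([195.0, 191.0], 0.66, [529.0, 174.0])]
socket_middle side [([228.0, 183.0], 0.52, [536.0, 179.0])]
socket_short top [([178.0, 193.0], 0.56, [523.0, 231.0]), ([270.0, 158.0], 0.28, [644.0, -81.0])]
socket_short side [([220.0, 173.0], 0.54, [532.0, 237.0])]
brush_grip top [([272.0, 142.0], 0.5, [662.0, -81.0])]
brush_grip side [([304.0, 188.0], 0.66, [671.0, -74.0])]
```

The measurements agree:
- **Brush:** back in its holder, within about 1 mm of where it started.
- **Sockets:** all three well inside the disc.
- **Collar:** lug unchanged.
- **Bystanders:** rule and knuckle unmoved; pendant and red look-alike matched their start positions within about 3 mm from the side, with the arm hiding them from above.

Handing the job in.

```bash
python3 -c "
from plant import r
print(r.job_done())"
```

```text
the job is handed in; nothing more can be done
None
```

The job is handed in at about 74 s: the collar was locked first, then the sockets were brushed tall, middle, short with three strokes each, and by my last camera check all three stand on the disc, the brush is back in its holder and the bystanders look undisturbed.

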